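# Change over the rubber moulds in the screw press

### The job

Change over the bench press: draw the carrier out to the loading station and set both cured moulds down side by side, flat, on the soldering tile to cool; then stack all the waiting moulds in one neat pile in the scribed outline on the carrier. With the foot wound up as far as the pile needs, push the carrier home under the screw, then wind the foot down until it meets the pile and snug it, without overtightening.

Things in the scene. Friction and masses are not known exactly. Their poses are not given: they have to be found in the camera images.
- press_station (a point): fixed point of the press: on the screw's axis, 45 mm above the bench; the press's axes: z up, the rail along y, loading end at -y. The press: grey base 124 x 345 x 12 mm, two steel columns 184 mm apart along x, a grey bridge 50 mm wide, underside 142 mm and top 166 mm above the bench, dark handwheel of 117 mm diameter on top of it
- wheel_centre (a point): point on the handwheel's axis (fixed), 212 mm above the bench, half-way up the crank knob. The wheel's rim top is 188 mm above the bench and stays there; the 15 mm spindle rises through the wheel as the foot goes up, its top to 216 mm at most
- crank_knob (a point): centre of the black revolving crank knob standing upright on the handwheel, 48 mm from the axis: 22 mm thick, 47 mm high, centre 212 mm above the bench; it spins freely on its pin, so a hand can hold it and lead it round in circles without turning
- wheel (a joint): handwheel angle (rad), 0 to 15; clockwise from above grows and lowers the foot 4 mm per rad; at 0 the foot is 64 mm above the bed. Takes 0.28 Nm (6 N at the knob) when free, and stays put. Once the foot bears, each rad adds 32 N of thrust and 0.13 Nm (2.7 N at the knob); snug is 1 rad past touch, 0.5 to 1.7 being good; past 1.9 is overtight (springs solid at 2.2)
- pad (a point): centre of the lower face of the round steel pressure foot (48 mm diameter) that hangs from the spindle under the bridge; it gives upward on disc springs by up to 9 mm under load
- carrier (a joint): travel of the carrier along its rail (m): 0 = under the screw, 0.19 = at the loading station; growing is away from the screw, to -y of the press. A sprung ball drops in behind a pip at each station and stops follow 2 mm beyond; leaving or entering a station takes about 6 to 9 N, running between them about 2 N
- nest (a point): centre of the scribed outline (64 x 84 mm, long side along the rail) on the carrier's flat bed, at the bed's surface, 45 mm above the bench; the bed is 120 x 120 mm (x, y) and plain. Axes as the press's
- carrier_knob (a point): grip centre of the black upright pull knob of the carrier, 21 mm thick, from 30 to 80 mm above the bench, this point at 62 mm; it stands 160 mm in front of the nest centre, on the loading side (-y), at the end of a 12 mm rod
- cured_low_c (a point): centre of the lower cured mould: an aluminium frame filled with black rubber, 60 x 80 x 16 mm (x, y, z), 0.3 kg. At the start it lies on the carrier, which stands under the screw, with the other cured mould on top of it
- cured_top_c (a point): centre of the upper cured mould, 60 x 80 x 14 mm (x, y, z), 0.27 kg; at the start it lies on the lower one, the foot 2 to 12 mm above it
- mould14_c (a point): centre of a waiting mould of the same make, 60 x 80 x 14 mm (x, y, z), lying on the bench to the right of the press; may be absent
- mould16_c (a point): centre of a waiting mould, 60 x 80 x 16 mm (x, y, z), on the bench to the right; may be absent
- mould20_c (a point): centre of a waiting mould, 60 x 80 x 20 mm (x, y, z), on the bench to the right; may be absent
- tile_top (a point): centre of the top face of the pale soldering tile, 143 x 223 mm (x, y), 13 mm thick, lying fixed on the bench to the left of the press
- tape: bystander: roll of tape, 75 mm across, 25 mm high, origin under its centre
- bench_brush: bystander: bench brush, 22 x 150 x 28 mm, origin under its centre
Mind the look-alikes: they are no part of the job. What is shaped like the part that bears cured_top_c but blue is not meant.

How it is judged:
By the outcome, as a careful person would: the job done as asked, in the order asked, and still so for the second after the job is handed in, with the robot touching nothing.
Of mould14, mould16, mould20 only 2 to 3 are there at a start; the rules pass over those that are not, and their reading is None.
At some moment in a run one of cured_low, cured_top may be knocked a few centimetres aside while the robot is not near it.
Once in a run the grip may slacken for a moment while it holds something.
It also fails if it takes over 210 s, if anything falls off the work surface, if the arm or the gripper's body presses on something with over 40 N, if the wrist force passes 120 N, or if a joint passes its speed limit or range.

### The arm

A 6-joint arm with a two-finger parallel gripper is mounted at the origin on a cart in front of the work surface, level with it; the furniture and walls round the work are solid. World frame = base frame: x ahead of the robot, y to its left, z up, the work surface at z = 0. Lengths are in m, angles in degrees, forces in N, time in s.
With the tool pointing down it reaches from about 0.3 to 0.75 m from the base axis. Payload 8.5 kg.
Tool frame: the origin (TCP) lies between the finger pads; the fingertips stand 17 mm ahead of it and the grasp point (between the pads) lies 2 mm behind it (env.tip_reach is the distance from the TCP to the fingertips, in m); z points along the fingers, y is the line along which they close (so a half turn about z gives the same grasp; the last joint's range is limited). The gripper opens to 85 mm and grips with 20 to 120 N. Pads are 22 mm wide; open, the fingers measure 114 mm over their backs; the gripper's body (76 mm by 85 mm) begins 54 mm behind the grasp point. The pads swing forward as they close: fully open they stand 13 mm farther back than shut.
Start: joints at [63.065, 21.807, 74.336, -0, 83.858, -12.336], TCP at [0.139, 0.532, 0.248] pointing down, gripper open.
Joint ranges: [-178.18, 178.18], [-50.72, 133.34], [12.68, 142.11], [-81.47, 261.47], [9.98, 163.14], [-165.26, 165.26]. Speed limits (degrees/s): [136.94, 136.94, 180, 180, 180, 180].

### API

Orientations are given as a 3x3 rotation matrix whose columns are the frame's x, y, z axes.
In Python, from rig import env, viewer gives the robot as it stands.
- The arm moves only by the tool move_arm, never from a script. Its argument "motion" is a list of rows, each a list of 2 entries, a list of its own where there are three numbers: the shift along the tool's x, y, z normalised to -1 to 1, where 1 is 50 mm, then the turn, a rotation vector about the tool's x, y, z normalised to -1 to 1, where 1 is 8 degrees. A call has 1 to 20 rows; each row shifts and turns the commanded pose from where the row before left it, along the tool's axes as they then stand; what a row does not reach is not made up. A row lasts 1/10 s, in which the tool goes at most 50 mm and 8.59 degrees, less where a joint would pass 70% of its speed; a pose out of reach is approached as far as the arm can. A call with a number of a shift or a turn outside -1 to 1 is refused whole. A call with a gripper value outside its range is refused whole. "claw" is the closure, from 0 (fully open) to 1 (shut), set as the call begins (left out, the last holds). The fingers move at their own pace and stop on an object; "force" is the grip in N (left out, the last holds). Time passes only in rows, so rows that do not move let the fingers close. It gives the time, the measured TCP pose, the force, the opening and the grip force at its end, in the units of the state.
- env.observe(): the state, without advancing time (a new reading comes with each control period).
- viewer.get_image(name): name is "scene" or "top" or "wrist"; returns a dict with "frame" (384x512x3 uint8, red, green, blue), "depth" (384x512 float32, m along the optical axis (not along the pixel's ray), 0 where there is no reading), "fx", "fy", "cx", "cy" (pixels), "eye" and "attitude" of the camera in the world; the wrist camera has in their place "T_tool_cam" (4x4, takes a point from camera to tool coordinates, whose origin is the TCP and whose axes are the flange's). Camera axes: x right, y up, looking along -z (the intrinsics and any distortion apply to the point x, -y, -z); pixel columns grow to the right and rows downward; lengths in m; the calibration is good to about 2 mm. A picture is of the moment at which its call begins: read the wrist's pose just before it.
- env.close_job(): hands the job in; it is judged then, once.
The state is a dict: "time_s": time; "q": joint angles; "qvel": joint speeds; "joint_efforts": joint torques, N m; "position": TCP position; "tool_rot": TCP orientation; "ft_force": force on the tool from outside, world axes, zero at the start; "wrist_torque": the same for the moment, N m; "grip_width": finger opening in m; "gripper_force": force on a finger pad.
Only numpy, scipy, OpenCV 4.12 (cv2) and the standard library are available. Lean on these libraries where they do the work, as an engineer would, in place of code of your own. Each camera call takes 0.05 s, during which the arm holds its last target. There are 200 camera calls.

## Working session

There is one attempt and no reset: what is moved stays moved. The work goes in short steps, Python scripts to look and compute and a tool call to move; the robot and the scene stay as the last step left them, time stands still between calls to the robot, and variables do not carry over. Pictures are saved under pics/ and viewed, at most 14 in all, crops included, and the job is handed in when it is done.

Besides the shell and the picture viewer there is one more tool, called after "Emit:" in YAML: its name, and indented under it one key for each argument. move_arm: Moves the arm, as the interface text tells. Scaled input: -1 to 1 covers 50 mm each way for a shift and 8 degrees each way for a turn. Its arguments: {"type":"object","properties":{"motion":{"type":"array","items":{"type":"array"}},"claw":{"type":"number"},"force":{"type":"number"}},"required":["motion"]}

```bash
ls; mkdir -p pics
cat > h.py <<'E'
import numpy as np, cv2
from rig import env, viewer
def grab(n):
    s=env.observe(); im=viewer.get_image(n)
    if n=="wrist":
        T=np.eye(4);T[:3,:3]=np.array(s["tool_rot"]).reshape(3,3);T[:3,3]=s["position"]
        M=T@np.array(im["T_tool_cam"]); im["R"]=M[:3,:3]; im["o"]=M[:3,3]
    else:
        im["R"]=np.array(im["attitude"]).reshape(3,3); im["o"]=np.array(im["eye"])
    return im
def cloud(im):
    d=im["depth"];v,u=np.mgrid[:d.shape[0],:d.shape[1]]
    p=np.stack([(u-im["cx"])/im["fx"]*d,-(v-im["cy"])/im["fy"]*d,-d],-1)
    w=p@im["R"].T+im["o"]; w[d<=0]=np.nan; return w
def ray(im,u,v,z):
    r=im["R"]@np.array([(u-im["cx"])/im["fx"],-(v-im["cy"])/im["fy"],-1]); return im["o"]+r*(z-im["o"][2])/r[2]
def save(im,n): cv2.imwrite("pics/"+n,im["frame"][...,::-1])
E
python3 - <<'E'
from h import *
s=env.observe()
for k,v in s.items(): print(k,np.round(v,3).tolist())
print(env.tip_reach)
for n in("top","scene"):
    im=grab(n); save(im,n+"0.png"); print({k:(v if np.size(v)<10 else np.shape(v)) for k,v in im.items()})
    np.savez(n+"0.npz",**im)
E
```

```text
pics
time_s 0.0
q [63.065, 21.84, 74.387, 0.001, 83.857, -12.334]
qvel [-0.026, -0.027, 0.125, 0.065, -0.037, 0.042]
joint_efforts [-0.0, -44.847, -23.127, -0.0, 0.005, 0.0]
position [0.138, 0.532, 0.248]
tool_rot [[-0.968, 0.252, -0.001], [0.252, 0.968, -0.001], [0.0, -0.001, -1.0]]
ft_force [-0.121, -0.522, 0.961]
wrist_torque [0.005, 0.005, -0.007]
gripper_force 0.0
grip_width 0.085
0.017
{'frame': (384, 512, 3), 'depth': (384, 512), 'fx': 401.26944495526726, 'fy': 401.26944495526726, 'cx': 256.9631672746169, 'cy': 185.76777272885388, 'eye': array([0.03029596, 0.29299638, 1.13251269]), 'attitude': array([[-0.48730587,  0.72224655, -0.49080842],
       [-0.87312295, -0.41185475,  0.2608294 ],
       [-0.01375865,  0.5556398 ,  0.83130928]]), 'R': array([[-0.48730587,  0.72224655, -0.49080842],
       [-0.87312295, -0.41185475,  0.2608294 ],
       [-0.01375865,  0.5556398 ,  0.83130928]]), 'o': array([0.03029596, 0.29299638, 1.13251269])}
{'frame': (384, 512, 3), 'depth': (384, 512), 'fx': 423.03372679205677, 'fy': 423.03372679205677, 'cx': 248.77520327091145, 'cy': 194.09443123423736, 'eye': array([-0.01379174, -0.95272432,  0.73765973]), 'attitude': array([[ 0.808477  ,  0.27911566, -0.51813066],
       [-0.58847024,  0.37108171, -0.71833219],
       [-0.00822895,  0.88565953,  0.46426229]]), 'R': array([[ 0.808477  ,  0.27911566, -0.51813066],
       [-0.58847024,  0.37108171, -0.71833219],
       [-0.00822895,  0.88565953,  0.46426229]]), 'o': array([-0.01379174, -0.95272432,  0.73765973])}
```

View pics/top0.png

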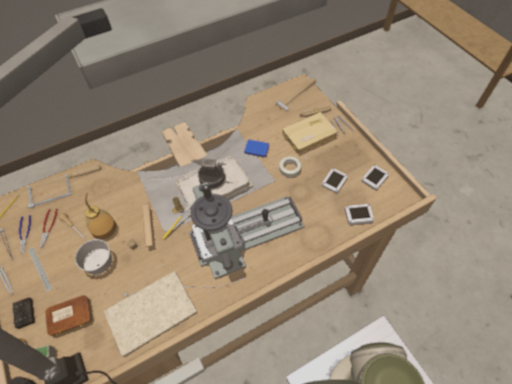

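View pics/scene0.png

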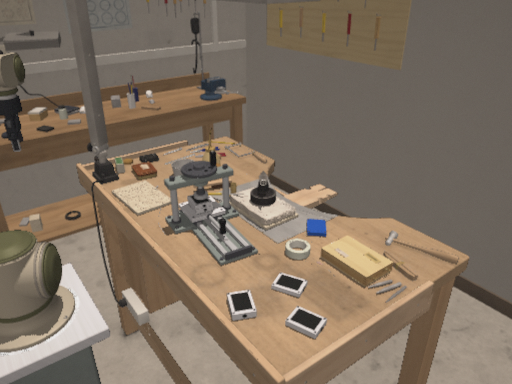

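The top view shows the handwheel at (211,211), its crank knob at about (207,190), and the carrier knob at (266,213). Three waiting moulds are at (335,180), (374,177) and (359,214), and the tile is at (150,312). The blue block at (257,148) is the look-alike. In the scene view the crank knob is at (213,158).

Run:
```python
from h import *
for n in("top","scene"):
    im=dict(np.load(n+"0.npz")); W=cloud(im); f=im["frame"].astype(int)
    P=dict(top=[("m1",335,180,18),("m2",374,177,18),("m3",359,214,18),("tile",150,312,50),("tape",290,166,14)],scene=[("mA",242,304,24),("mB",290,285,22),("mC",306,321,24),("tile",142,196,34),("tape",298,249,16)])[n]
    for nm,u,v,r in P:
        sub=W[v-r:v+r,u-r:u+r].reshape(-1,3); sub=sub[np.isfinite(sub[:,0])]
        q=sub[(sub[:,2]>(0.009))&(sub[:,2]<.03)]
        rc=cv2.minAreaRect((q[:,:2]*1000).astype(np.float32)); 
        print(n,nm,len(q),np.round(rc[0],1),np.round(rc[1],1),round(rc[2],1),"z",np.round(np.percentile(q[:,2]*1000,[10,50,80,95]),1))
    # wheel rim: z 0.18-.195
    for nm,lo,hi in(("rim",.180,.192),("knobtop",.222,.242),("bridge",.160,.170),("carknob",.066,.085),("bed45",.040,.05)):
        m=(W[...,2]>lo)&(W[...,2]<hi)&(W[...,0]>-.1)&(W[...,0]<.95)
        k,l,st,c=cv2.connectedComponentsWithStats(m.astype(np.uint8))
        for i in range(1,k):
            if st[i,4]>(6 if nm in("carknob","knobtop") else 40):
                q=W[l==i]; rc=cv2.minAreaRect((q[:,:2]*1000).astype(np.float32))
                print(n,nm,st[i,4],np.round(c[i]),np.round(rc[0]),np.round(rc[1]),round(rc[2]),np.round(np.nanmax(q[:,2]),3))
```

```text
top m1 360 [ 585.9 -297.1] [60.6 82.4] 27.1 z [11.7 14.4 16.7 18.2]
top m2 378 [ 536.9 -446.9] [ 59.8 142. ] 20.4 z [13.  16.7 18.6 20.4]
top m3 460 [ 419.4 -279. ] [ 81.7 103.3] 66.9 z [15.9 20.4 22.2 23.9]
top tile 4098 [486.8 406.8] [290.1 290.6] 66.1 z [10.5 13.1 15.  17.5]
top tape 251 [ 718.1 -200.5] [ 73.1 102.9] 63.3 z [13.  23.4 26.1 28.2]
top rim 1092 [211. 212.] [579. 146.] [112. 114.] 65 0.192
top rim 159 [371. 351.] [ 80. -17.] [55. 25.] 87 0.192
top rim 99 [395. 349.] [ 58. -55.] [40. 22.] 50 0.192
top rim 52 [ 42. 368.] [405. 640.] [ 4. 39.] 32 0.192
top knobtop 53 [205. 188.] [626. 134.] [18. 21.] 22 0.238
top knobtop 105 [ 33. 363.] [409. 636.] [19. 44.] 54 0.242
top knobtop 8 [389. 381.] [13.  7.] [13.  2.] 32 0.224
top bridge 89 [197. 191.] [671. 148.] [24. 45.] 82 0.17
top bridge 377 [221. 239.] [503. 155.] [50. 70.] 83 0.17
top bridge 90 [358. 358.] [80. 21.] [13. 56.] 49 0.17
top bridge 52 [ 45. 370.] [402. 640.] [10. 40.] 34 0.17
top carknob 311 [210. 175.] [771.  72.] [86. 71.] 60 0.085
top carknob 160 [ 98. 221.] [786. 440.] [48. 66.] 14 0.085
top carknob 42 
[... 2242 characters left out ...]
 32 [225. 193.] [667. 126.] [16. 21.] 70 0.084
scene carknob 182 [199. 202.] [573. 146.] [87. 62.] 86 0.085
scene carknob 38 [174. 207.] [483. 146.] [16. 21.] 61 0.084
scene carknob 43 [222. 221.] [559. -18.] [17. 21.] 28 0.081
scene carknob 21 [ 54. 293.] [ 69. -54.] [51. 10.] 53 0.085
scene carknob 291 [ 21. 308.] [  0. -62.] [21. 97.] 87 0.085
scene bed45 177 [49. 96.] [ 542. 1983.] [374.  93.] 3 0.05
scene bed45 58 [182. 161.] [705. 524.] [51. 98.] 80 0.05
scene bed45 50 [104. 170.] [411. 636.] [40. 82.] 47 0.05
scene bed45 469 [203. 212.] [571.  88.] [230. 120.] 83 0.05
scene bed45 106 [262. 203.] [749.  49.] [ 68. 129.] 38 0.05
scene bed45 161 [ 27. 316.] [  7. -54.] [118.  36.] 8 0.05
```

Emit:
move_arm:
  motion:
    - [[0,0,-0.2],[0,0,0.935]]
    - [[0,0,-0.2],[0,0,0.935]]
    - [[0,0,-0.2],[0,0,0.935]]
    - [[0,0,-0.2],[0,0,0.935]]
    - [[0,0,-0.2],[0,0,0.935]]
    - [[0,0,-0.2],[0,0,0.935]]
    - [[0,0,-0.2],[0,0,0.935]]
    - [[0,0,-0.2],[0,0,0.935]]
    - [[0,0,0],[0,0,0.935]]
    - [[0,0,0],[0,0,0.935]]
    - [[0,0,0],[0,0,0.935]]
    - [[0,0,0],[0,0,0]]

```text
time_s: 1.3
position: [0.1386, 0.5322, 0.328]
tool_rot: [[0.121, 0.993, -0.0], [0.993, -0.121, -0.001], [-0.001, -0.0, -1.0]]
ft_force: [-0.6, -0.6, 0.4]
grip_width: 0.0852
gripper_force: 0.0
```

Emit:
move_arm:
  motion:
    - [[-0.5,0.5,0],[0,0,0]]
    - [[-0.5,0.5,0],[0,0,0]]
    - [[-0.5,0.5,0],[0,0,0]]
    - [[-0.5,0.5,0],[0,0,0]]
    - [[-0.5,0.5,0],[0,0,0]]
    - [[-0.5,0.5,0],[0,0,0]]
    - [[-0.5,0.5,0],[0,0,0]]
    - [[-0.5,0.5,0],[0,0,0]]
    - [[-0.5,0.5,0],[0,0,0]]
    - [[-0.5,0.5,0],[0,0,0]]
    - [[-0.5,0.5,0],[0,0,0]]
    - [[-0.5,0.5,0],[0,0,0]]
    - [[-0.5,0.5,0],[0,0,0]]
    - [[-0.5,0.5,0],[0,0,0]]
    - [[-0.5,0.5,0],[0,0,0]]
    - [[-0.5,0.5,0],[0,0,0]]
    - [[-0.5,0.5,0],[0,0,0]]
    - [[-0.5,0.5,0],[0,0,0]]
    - [[0,0,0],[0,0,0]]

```text
time_s: 3.2
position: [0.5332, 0.0286, 0.3271]
tool_rot: [[0.12, 0.993, -0.001], [0.993, -0.12, -0.0], [-0.001, -0.001, -1.0]]
ft_force: [-1.3, -0.2, -0.4]
grip_width: 0.0857
gripper_force: 0.0
```

```bash
cat >> h.py <<'E'
TH=np.deg2rad(-6.7); PX=np.array([np.cos(TH),np.sin(TH)]); PY=np.array([-np.sin(TH),np.cos(TH)])
def go(x,y,z,yaw=None):
    "shift (units of 50 mm) in current tool frame to the point (mm), and turn (units of 8 deg) to put tool y at world yaw"
    s=env.observe(); R=np.array(s["tool_rot"]).reshape(3,3)
    from scipy.spatial.transform import Rotation as Ro
    d=np.array([x,y,z])/1000-s["position"]
    print("shift mm",np.round(R.T@d*1000,1),"units",np.round(R.T@d/.05,3))
    if yaw is not None:
        a=np.deg2rad(yaw); yv=np.array([np.cos(a),np.sin(a),0]); zv=np.array([0,0,-1]); T=np.c_[np.cross(yv,zv),yv,zv]
        w=np.rad2deg(Ro.from_matrix(R.T@T).as_rotvec()); print("turn deg",np.round(w,2),"units",np.round(w/8,3))
        print("shift in turned frame mm",np.round(T.T@d*1000,1),"units",np.round(T.T@d/.05,3))
def st():
    s=env.observe(); R=np.array(s["tool_rot"]).reshape(3,3)
    print("t",round(s["time_s"],1),"p",np.round(np.array(s["position"])*1000,1),"yaw",round(np.rad2deg(np.arctan2(R[1,1],R[0,1])),2),"z",np.round(R[:,2],3),"F",np.round(s["ft_force"],1),"w",round(s["grip_width"],4),"g",round(s["gripper_force"],1))
E
python3 - <<'E'
from h import *
st(); im=grab("wrist"); save(im,"w1.png"); np.savez("w1.npz",**im); print(im["o"],im["R"],im["fx"])
W=cloud(im)
for nm,lo,hi in(("rim",.180,.192),("knobtop",.222,.242),("carknob",.066,.085),("bed45",.040,.05)):
        m=(W[...,2]>lo)&(W[...,2]<hi)
        k,l,s_,c=cv2.connectedComponentsWithStats(m.astype(np.uint8))
        for i in range(1,k):
            if s_[i,4]>60:
                q=W[l==i]; rc=cv2.minAreaRect((q[:,:2]*1000).astype(np.float32))
                print(nm,s_[i,4],np.round(c[i]),np.round(rc[0]),np.round(rc[1]),round(rc[2]),np.round(np.nanmax(q[:,2]),3))
E
```

```text
t 3.2 p [533.2  28.6 327.1] yaw -6.88 z [-0.001 -0.    -1.   ] F [-1.3 -0.2 -0.4] w 0.0857 g 0.0
[0.54285537 0.10761329 0.4525621 ] [[ 0.99276623  0.11358542  0.03890453]
 [-0.1200438   0.94489699  0.30456388]
 [-0.00216676 -0.30703099  0.95169705]] 280.99642532494465
rim 11555 [286.  55.] [578. 135.] [ 96. 112.] 83 0.192
knobtop 875 [363.  49.] [627. 133.] [20. 22.] 6 0.237
carknob 2300 [424. 108.] [769.  70.] [87. 67.] 63 0.085
carknob 209 [274. 189.] [562. -14.] [22. 22.] 8 0.082
bed45 65 [400.   6.] [744. 198.] [ 6. 19.] 50 0.05
bed45 313 [433.  46.] [789. 145.] [54. 29.] 19 0.042
bed45 177 [434.  69.] [793. 119.] [21. 39.] 83 0.043
bed45 636 [391. 123.] [739.  63.] [113.  56.] 79 0.05
bed45 364 [241. 107.] [528.  99.] [27. 57.] 41 0.048
bed45 73 [378. 101.] [721.  85.] [16. 23.] 50 0.042
bed45 484 [273. 150.] [567.  33.] [97. 18.] 82 0.05
bed45 394 [416. 168.] [778. -17.] [68. 36.] 6 0.042
bed45 159 [380. 173.] [727. -19.] [22. 48.] 70 0.042
```

Emit:
move_arm:
  motion:
    - [[-0.39,0.33,0],[0,0,0]]
    - [[-0.39,0.33,0.54],[0,0,0]]
    - [[0,0,0.8],[0,0,0]]
    - [[0,0,0.8],[0,0,0]]
    - [[0,0,0.8],[0,0,0]]
    - [[0,0,0.8],[0,0,0]]
    - [[0,0,0.6],[0,0,0]]
    - [[0,0,0.5],[0,0,0]]
    - [[0,0,0.5],[0,0,0]]
    - [[0,0,0],[0,0,0]]

```text
time_s: 4.25
position: [0.5577, -0.0098, 0.059]
tool_rot: [[0.117, 0.993, -0.006], [0.993, -0.117, 0.001], [0.001, -0.006, -1.0]]
ft_force: [-0.7, 1.1, 0.1]
grip_width: 0.0853
gripper_force: 0.0
```

Emit:
move_arm:
  motion:
    - [[0,0,0],[0,0,0]]
    - [[0,0,0],[0,0,0]]
    - [[0,0,0],[0,0,0]]
    - [[0,0,0],[0,0,0]]
    - [[0,0,0],[0,0,0]]
    - [[0,0,0],[0,0,0]]
    - [[0,0,0],[0,0,0]]
    - [[0,0,0],[0,0,0]]
  claw: 1
  force: 60

```text
time_s: 5.05
position: [0.5628, -0.0118, 0.0628]
tool_rot: [[0.12, 0.993, 0.009], [0.993, -0.12, -0.001], [-0.0, 0.009, -1.0]]
ft_force: [12.6, -0.7, -0.8]
grip_width: 0.0195
gripper_force: 58.6
```

Emit:
move_arm:
  motion:
    - [[0,0.05,0],[0,0,0]]
    - [[-0.1,0,0],[0,0,0]]
    - [[-0.2,0,0],[0,0,0]]
    - [[-0.3,0,0],[0,0,0]]
    - [[-0.3,0,0],[0,0,0]]
    - [[-0.3,0,0],[0,0,0]]
    - [[-0.3,0,0],[0,0,0]]
    - [[-0.3,0,0],[0,0,0]]
    - [[-0.3,0,0],[0,0,0]]
    - [[-0.3,0,0],[0,0,0]]
    - [[-0.3,0,0],[0,0,0]]
    - [[-0.3,0,0],[0,0,0]]
    - [[-0.3,0,0],[0,0,0]]
    - [[-0.3,0,0],[0,0,0]]
    - [[-0.2,0,0],[0,0,0]]
    - [[0,0,0],[0,0,0]]
    - [[0,0,0],[0,0,0]]

```text
time_s: 6.75
position: [0.5403, -0.2012, 0.0628]
tool_rot: [[0.12, 0.993, 0.003], [0.993, -0.12, -0.002], [-0.002, 0.004, -1.0]]
ft_force: [2.6, -2.5, 5.6]
grip_width: 0.0198
gripper_force: 59.4
```

Emit:
move_arm:
  motion:
    - [[0,0,0],[0,0,0]]
    - [[0,0,0],[0,0,0]]
    - [[0,0,0],[0,0,0]]
    - [[0,0,0],[0,0,0]]
    - [[0,0,0],[0,0,0]]
  claw: 0

```text
time_s: 7.25
position: [0.5392, -0.1999, 0.0612]
tool_rot: [[0.12, 0.993, -0.0], [0.993, -0.12, 0.0], [0.0, -0.0, -1.0]]
ft_force: [-0.4, -0.1, 0.2]
grip_width: 0.0855
gripper_force: 0.0
```

Emit:
move_arm:
  motion:
    - [[0,0,-0.4],[0,0,0]]
    - [[0,0,-0.7],[0,0,0]]
    - [[0,0,-0.7],[0,0,0]]
    - [[0,0,-0.7],[0,0,0]]
    - [[0,0,-0.7],[0,0,0]]
    - [[0.4,0,-0.7],[0,0,0]]
    - [[0.6,0,-0.5],[0,0,0]]
    - [[0.6,0,-0.2],[0,0,0]]
    - [[0.6,0,0],[0,0,0]]
    - [[0,0,0],[0,0,0]]
    - [[0,0,0],[0,0,0]]

```text
time_s: 8.35
position: [0.5524, -0.0906, 0.2912]
tool_rot: [[0.119, 0.993, -0.0], [0.993, -0.119, -0.0], [-0.0, -0.0, -1.0]]
ft_force: [0.9, 0.6, -0.1]
grip_width: 0.0855
gripper_force: 0.0
```

Run:
```python
from h import *
st(); im=grab("wrist"); save(im,"w2.png"); np.savez("w2.npz",**im); W=cloud(im)
t=grab("top"); save(t,"t2.png"); np.savez("t2.npz",**t); T=cloud(t)
def comps(W,nm,lo,hi,x0,x1,y0,y1,mn):
    m=(W[...,2]>lo)&(W[...,2]<hi)&(W[...,0]>x0)&(W[...,0]<x1)&(W[...,1]>y0)&(W[...,1]<y1)
    k,l,s_,c=cv2.connectedComponentsWithStats(m.astype(np.uint8))
    for i in range(1,k):
        if s_[i,4]>mn:
            q=W[l==i]; rc=cv2.minAreaRect((q[:,:2]*1000).astype(np.float32))
            print(nm,s_[i,4],np.round(c[i]),np.round(rc[0],1),np.round(rc[1],1),round(rc[2],1),"z",np.round(np.nanpercentile(q[:,2]*1000,[50,95]),1))
comps(W,"w cured",.066,.082,.45,.68,-.16,.09,100)
comps(W,"w knob",.066,.09,.45,.68,-.26,-.16,50)
comps(W,"w mould",.009,.027,.3,.8,-.6,-.2,100)
comps(T,"t cured",.066,.082,.45,.68,-.16,.09,30)
comps(T,"t mould",.009,.027,.3,.68,-.6,-.2,30)
comps(T,"t tile",.009,.018,.3,.7,.25,.6,500)
comps(T,"t spindle",.186,.222,.56,.595,.125,.165,10)
comps(T,"t crank",.222,.242,.45,.7,.05,.25,10)
```

```text
t 8.3 p [552.4 -90.6 291.2] yaw -6.82 z [-0. -0. -1.] F [ 0.9  0.6 -0.1] w 0.0855 g 0.0
w cured 3431 [247. 127.] [554.3 -42.1] [80.2 60.1] 81.5 z [75.  76.4]
w knob 226 [250. 248.] [ 539.4 -202.5] [21.3 20.2] 0.1 z [77.8 80.4]
w mould 575 [360. 228.] [ 706.1 -217.2] [72.9 34.3] 0.0 z [24.3 25.8]
w mould 359 [392. 252.] [ 758.  -269.7] [80.1 40.6] 45.8 z [18.7 26.1]
w mould 1509 [284. 277.] [ 585.4 -299.1] [60.2 81. ] 26.5 z [14.  15.4]
w mould 1585 [196. 282.] [ 437.6 -288.6] [80.9 59.9] 66.4 z [20.1 21.4]
w mould 233 [167. 321.] [ 373.6 -368.6] [  1.8 122.2] 0.1 z [17.3 25.9]
w mould 449 [254. 329.] [ 520.1 -402.3] [59.9 35.3] 16.8 z [15.8 17.1]
w mould 203 [401. 369.] [ 782.6 -521.6] [34.8 18.3] 1.0 z [20.5 22.6]
t mould 509 [399. 166.] [ 528.6 -520. ] [ 22.6 300.9] 89.9 z [20.8 25.5]
t mould 31 [374. 167.] [ 558.  -444.1] [37.7 17.1] 72.3 z [17.2 19.8]
t mould 45 [422. 207.] [ 354.8 -480. ] [ 3.2 94.9] 0.3 z [19.2 26.5]
t tile 3877 [148. 312.] [475.2 407. ] [144. 222.] 3.1 z [13.  16.3]
t spindle 160 [211. 210.] [577.7 145.1] [39.3 34.4] 89.0 z [195.3 200.2]
t crank 55 [206. 188.] [625.2 134.7] [19.7 18.9] 45.6 z [233.9 236.7]
```

View pics/w2.png

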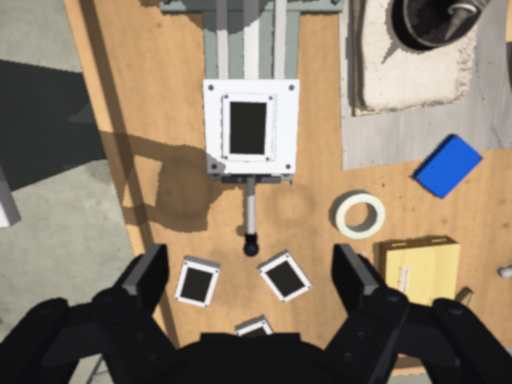

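The wrist view shows the cured pile on the drawn-out carrier at (247,127), the carrier knob at (250,245), and the waiting moulds at (196,282), (284,277) and (254,329). The tape is at (360,215).

Emit:
move_arm:
  motion:
    - [[0.484,-0.039,0],[0,0,0.21]]
    - [[0.484,-0.039,0.3],[0,0,0]]
    - [[0,0,0.6],[0,0,0]]
    - [[0,0,0.6],[0,0,0]]
    - [[0,0,0.6],[0,0,0]]
    - [[0,0,0.6],[0,0,0]]
    - [[0,0,0.6],[0,0,0]]
    - [[0,0,0.6],[0,0,0]]
    - [[0,0,0.38],[0,0,0]]
    - [[0,0,0],[0,0,0]]
    - [[0,0,0],[0,0,0]]

```text
time_s: 9.55
position: [0.5554, -0.0432, 0.0777]
tool_rot: [[0.15, 0.989, 0.0], [0.989, -0.15, -0.0], [-0.0, 0.0, -1.0]]
ft_force: [-0.5, -0.1, -1.1]
grip_width: 0.0852
gripper_force: 0.0
```

Emit:
move_arm:
  motion:
    - [[0,0,0],[0,0,0]]
    - [[0,0,0],[0,0,0]]
    - [[0,0,0],[0,0,0]]
    - [[0,0,0],[0,0,0]]
    - [[0,0,0],[0,0,0]]
  claw: 1
  force: 50

```text
time_s: 10.05
position: [0.5556, -0.0427, 0.0789]
tool_rot: [[0.149, 0.989, 0.002], [0.989, -0.149, -0.001], [-0.001, 0.002, -1.0]]
ft_force: [-1.8, 0.4, 6.2]
grip_width: 0.0583
gripper_force: 53.9
```

Emit:
move_arm:
  motion:
    - [[0,0,-0.2],[0,0,0]]
    - [[0,0,-0.4],[0,0,0]]
    - [[0,0,-0.6],[0,0,0]]
    - [[0,0,-0.6],[0,0,0]]
    - [[0,0,0],[0,0,0]]
    - [[0,0,0],[0,0,0]]

```text
time_s: 10.65
position: [0.5549, -0.0423, 0.1677]
tool_rot: [[0.149, 0.989, 0.001], [0.989, -0.149, -0.0], [-0.0, 0.001, -1.0]]
ft_force: [-0.6, -0.4, -2.4]
grip_width: 0.0586
gripper_force: 55.0
```

Run:
```python
from h import *
st(); t=grab("top"); np.savez("t3.npz",**t); T=cloud(t)
im=grab("wrist"); save(im,"w3.png"); W=cloud(im); np.savez("w3.npz",**im)
m=(W[...,0]>.5)&(W[...,0]<.61)&(W[...,1]>-.1)&(W[...,1]<.02)&(W[...,2]<.09)
print(np.nanpercentile(W[m][:,2],[5,30,50,70,95]))
q=im["frame"]; 
# tile corners
m=(T[...,2]>.009)&(T[...,2]<.018)&(T[...,0]>.3)&(T[...,0]<.7)&(T[...,1]>.25)&(T[...,1]<.6)
k,l,s_,c=cv2.connectedComponentsWithStats(m.astype(np.uint8)); i=1+s_[1:,4].argmax()
rc=cv2.minAreaRect((T[l==i][:,:2]*1000).astype(np.float32)); print(rc, cv2.boxPoints(rc))
```

```text
t 10.7 p [554.9 -42.3 167.7] yaw -8.56 z [ 0.001 -0.    -1.   ] F [-0.6 -0.4 -2.4] w 0.0586 g 55.0
[0.01684384 0.04456425 0.04517715 0.04635611 0.06161754]
((475.36212158203125, 406.96343994140625), (143.83010864257812, 221.6981964111328), 2.980229139328003) [[397.78116 513.92365]
 [409.30753 292.52533]
 [552.9431  300.00323]
 [541.41675 521.40155]]
```

View pics/w3.png

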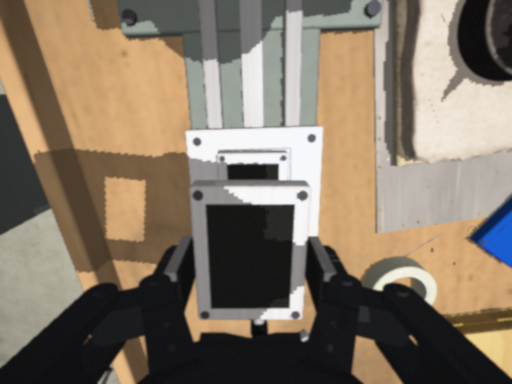

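The held mould came up alone. The lower mould stays on the bed at (253,165), and the carrier is still at the loading station.

Emit:
move_arm:
  motion:
    - [[0,0,-0.66],[0,0,0]]
    - [[0,0,-0.66],[0,0,0]]
    - [[0,0,-0.66],[0,0,0]]
    - [[0,0,-0.66],[0,0,0]]
    - [[0.687,-0.221,0],[0,0,0]]
    - [[0.687,-0.221,0],[0,0,0]]
    - [[0.687,-0.221,0],[0,0,0]]
    - [[0.687,-0.221,0],[0,0,0]]
    - [[0.687,-0.221,0],[0,0,0]]
    - [[0.687,-0.221,0],[0,0,0]]
    - [[0.687,-0.221,0],[0,0,0]]
    - [[0.687,-0.221,0],[0,0,0]]
    - [[0.687,-0.221,0],[0,0,0]]
    - [[0.687,-0.221,0],[0,0,0]]
    - [[0.687,-0.221,0],[0,0,0]]
    - [[0.687,-0.221,0],[0,0,0]]
    - [[0.687,-0.221,0],[0,0,0]]
    - [[0.687,-0.221,0],[0,0,0]]
    - [[0,0,0],[0,0,0]]

```text
time_s: 12.65
position: [0.4721, 0.4597, 0.2966]
tool_rot: [[0.145, 0.989, -0.004], [0.989, -0.145, -0.001], [-0.002, -0.003, -1.0]]
ft_force: [-0.4, -0.5, -2.6]
grip_width: 0.0586
gripper_force: 55.7
```

Emit:
move_arm:
  motion:
    - [[0,0,0.3],[0,0,0.891]]
    - [[0,0,0.3],[0,0,0.891]]
    - [[0,0,0.3],[0,0,0.891]]
    - [[0,0,0.3],[0,0,0.891]]
    - [[0,0,0.3],[0,0,0.891]]
    - [[0,0,0.3],[0,0,0.891]]
    - [[0,0,0.3],[0,0,0.891]]
    - [[0,0,0.3],[0,0,0.891]]
    - [[0,0,0.3],[0,0,0.891]]
    - [[0,0,0.3],[0,0,0.891]]
    - [[0,0,0.3],[0,0,0.891]]
    - [[0,0,0],[0,0,0]]
    - [[0,0,0],[0,0,0]]

```text
time_s: 13.95
position: [0.4737, 0.4558, 0.1339]
tool_rot: [[0.998, 0.056, -0.001], [0.056, -0.998, -0.001], [-0.001, 0.001, -1.0]]
ft_force: [0.7, 0.3, -1.6]
grip_width: 0.0585
gripper_force: 55.6
```

```bash
python3 -c "
from h import *
st(); go(472.8,457,34,-87)"
```

```text
t 13.9 p [473.7 455.8 133.9] yaw -86.79 z [-0.001 -0.001 -1.   ] F [ 0.7  0.3 -1.6] w 0.0585 g 55.6
shift mm [-0.7 -1.3 99.9] units [-0.015 -0.026  1.997]
turn deg [0.04 0.07 0.21] units [0.006 0.009 0.026]
shift in turned frame mm [-0.9 -1.2 99.9] units [-0.017 -0.024  1.997]
```

Emit:
move_arm:
  motion:
    - [[-0.015,-0.026,0.5],[0,0,0]]
    - [[0,0,0.5],[0,0,0]]
    - [[0,0,0.4],[0,0,0]]
    - [[0,0,0.3],[0,0,0]]
    - [[0,0,0.15],[0,0,0]]
    - [[0,0,0.15],[0,0,0]]
    - [[0,0,0.04],[0,0,0]]
    - [[0,0,0],[0,0,0]]
    - [[0,0,0],[0,0,0]]

```text
time_s: 14.85
position: [0.4732, 0.4577, 0.0331]
tool_rot: [[0.999, 0.053, 0.001], [0.053, -0.999, 0.001], [0.001, -0.001, -1.0]]
ft_force: [-0.4, -0.8, -1.9]
grip_width: 0.0587
gripper_force: 55.6
```

Emit:
move_arm:
  motion:
    - [[0,0,0.04],[0,0,0]]
    - [[0,0,0],[0,0,0]]

```text
time_s: 15.05
position: [0.4733, 0.4577, 0.0313]
tool_rot: [[0.999, 0.053, 0.002], [0.053, -0.999, 0.001], [0.002, -0.001, -1.0]]
ft_force: [-1.1, -0.8, 4.0]
grip_width: 0.0582
gripper_force: 56.3
```

Emit:
move_arm:
  motion:
    - [[0,0,0],[0,0,0]]
    - [[0,0,0],[0,0,0]]
    - [[0,0,0],[0,0,0]]
    - [[0,0,0],[0,0,0]]
  claw: 0

```text
time_s: 15.45
position: [0.4729, 0.4575, 0.0303]
tool_rot: [[0.999, 0.053, 0.0], [0.053, -0.999, 0.0], [0.0, -0.0, -1.0]]
ft_force: [0.1, 0.6, -0.8]
grip_width: 0.0855
gripper_force: 0.0
```

Emit:
move_arm:
  motion:
    - [[0,0,-0.2],[0,0,0]]
    - [[0,0,-0.6],[0,0,0]]
    - [[0,0,-0.42],[0,0,-0.911]]
    - [[0,0,-0.42],[0,0,-0.911]]
    - [[0,0,-0.42],[0,0,-0.911]]
    - [[0,0,-0.42],[0,0,-0.911]]
    - [[0,0,-0.42],[0,0,-0.911]]
    - [[0,0,-0.42],[0,0,-0.911]]
    - [[0,0,-0.42],[0,0,-0.911]]
    - [[0,0,-0.42],[0,0,-0.911]]
    - [[0,0,-0.42],[0,0,-0.911]]
    - [[0,0,-0.42],[0,0,-0.911]]
    - [[0,0,-0.42],[0,0,-0.911]]
    - [[0,0,0],[0,0,0]]

```text
time_s: 16.85
position: [0.4732, 0.4577, 0.3052]
tool_rot: [[0.116, 0.993, 0.005], [0.993, -0.117, 0.004], [0.004, 0.005, -1.0]]
ft_force: [-0.6, 0.2, 1.2]
grip_width: 0.0852
gripper_force: 0.0
```

Emit:
move_arm:
  motion:
    - [[-0.712,0.192,0],[0,0,0]]
    - [[-0.712,0.192,0],[0,0,0]]
    - [[-0.712,0.192,0],[0,0,0]]
    - [[-0.712,0.192,0],[0,0,0]]
    - [[-0.712,0.192,0],[0,0,0]]
    - [[-0.712,0.192,0],[0,0,0]]
    - [[-0.712,0.192,0],[0,0,0]]
    - [[-0.712,0.192,0],[0,0,0]]
    - [[-0.712,0.192,0],[0,0,0]]
    - [[-0.712,0.192,0],[0,0,0]]
    - [[-0.712,0.192,0],[0,0,0]]
    - [[-0.712,0.192,0],[0,0,0]]
    - [[-0.712,0.192,0],[0,0,0]]
    - [[-0.712,0.192,0],[0,0,0]]
    - [[-0.712,0.192,0],[0,0,0]]
    - [[0,0,0],[0,0,0]]
    - [[0,0,0],[0,0,0]]

```text
time_s: 18.55
position: [0.5523, -0.09, 0.3007]
tool_rot: [[0.122, 0.993, -0.001], [0.993, -0.122, 0.001], [0.001, -0.001, -1.0]]
ft_force: [0.8, 1.0, 0.4]
grip_width: 0.0854
gripper_force: 0.0
```

```bash
cat >> h.py <<'E'
def comps(W,nm,lo,hi,x0,x1,y0,y1,mn):
    m=(W[...,2]>lo)&(W[...,2]<hi)&(W[...,0]>x0)&(W[...,0]<x1)&(W[...,1]>y0)&(W[...,1]<y1)
    k,l,s_,c=cv2.connectedComponentsWithStats(m.astype(np.uint8))
    for i in range(1,k):
        if s_[i,4]>mn:
            q=W[l==i]; rc=cv2.minAreaRect((q[:,:2]*1000).astype(np.float32))
            print(nm,s_[i,4],np.round(c[i]),np.round(rc[0],1),np.round(rc[1],1),round(rc[2],1),"z",np.round(np.nanpercentile(q[:,2]*1000,[50,95]),1))
E
python3 - <<'E'
from h import *
st(); im=grab("wrist"); save(im,"w4.png"); np.savez("w4.npz",**im); W=cloud(im)
t=grab("top"); T=cloud(t)
comps(W,"w low",.053,.07,.45,.68,-.16,.09,100)
comps(W,"w knob",.066,.09,.45,.68,-.26,-.16,50)
comps(W,"w bed",.039,.053,.45,.68,-.16,.09,100)
comps(T,"t tilemould",.021,.037,.35,.6,.28,.54,50)
comps(T,"t low",.053,.07,.48,.64,-.12,.05,50)
E
```

```text
t 18.6 p [552.3 -90.  300.7] yaw -6.98 z [-0.001  0.001 -1.   ] F [0.8 1.  0.4] w 0.0854 g 0.0
w low 2973 [249. 127.] [556.5 -43.9] [80.4 59.4] 81.6 z [61.1 62.3]
w knob 213 [251. 245.] [ 538.9 -203.1] [21.8 20.7] 37.2 z [77.9 80.5]
w bed 5578 [252. 127.] [554.9 -72.9] [175.9 120. ] 83.3 z [44.9 46.2]
t tilemould 673 [130. 320.] [471.7 459.9] [83.6 60.2] 2.8 z [27.7 31. ]
t tilemould 846 [159. 348.] [363.9 409.9] [ 22.  258.4] 0.2 z [33.2 36.4]
```

Emit:
move_arm:
  motion:
    - [[0.463,-0.015,0],[0,0,0.18]]
    - [[0.463,-0.015,0.3],[0,0,0]]
    - [[0,0,0.6],[0,0,0]]
    - [[0,0,0.6],[0,0,0]]
    - [[0,0,0.6],[0,0,0]]
    - [[0,0,0.6],[0,0,0]]
    - [[0,0,0.6],[0,0,0]]
    - [[0,0,0.6],[0,0,0]]
    - [[0,0,0.5],[0,0,0]]
    - [[0,0,0.31],[0,0,0]]
    - [[0,0,0],[0,0,0]]
    - [[0,0,0],[0,0,0]]

```text
time_s: 19.85
position: [0.5574, -0.0429, 0.0665]
tool_rot: [[0.142, 0.99, 0.001], [0.99, -0.142, -0.0], [-0.0, 0.001, -1.0]]
ft_force: [-0.4, 1.3, 0.2]
grip_width: 0.0854
gripper_force: 0.0
```

Emit:
move_arm:
  motion:
    - [[0,0,0],[0,0,0]]
    - [[0,0,0],[0,0,0]]
    - [[0,0,0],[0,0,0]]
    - [[0,0,0],[0,0,0]]
    - [[0,0,0],[0,0,0]]
  claw: 1
  force: 50

```text
time_s: 20.35
position: [0.5576, -0.0436, 0.0674]
tool_rot: [[0.143, 0.99, 0.002], [0.99, -0.143, -0.0], [-0.0, 0.002, -1.0]]
ft_force: [-1.7, 0.4, 7.5]
grip_width: 0.0582
gripper_force: 53.0
```

Emit:
move_arm:
  motion:
    - [[0,0,-0.2],[0,0,0]]
    - [[0,0,-0.6],[0,0,0]]
    - [[0,0,-0.8],[0,0,0]]
    - [[0,0,-0.8],[0,0,0]]
    - [[0,0,-0.8],[0,0,0]]
    - [[0,0,-0.8],[0,0,0]]
    - [[0,0,-0.7],[0,0,0]]
    - [[0,0,0],[0,0,0]]

```text
time_s: 21.15
position: [0.558, -0.0439, 0.3065]
tool_rot: [[0.143, 0.99, 0.01], [0.99, -0.143, -0.003], [-0.001, 0.01, -1.0]]
ft_force: [1.1, 0.5, -2.7]
grip_width: 0.058
gripper_force: 54.9
```

```bash
python3 -c "
from h import *
st(); go(478,357,300,-87)
im=grab('wrist'); np.savez('w5.npz',**im); save(im,'w5.png')"
```

```text
t 21.1 p [558.  -43.9 306.5] yaw -8.24 z [ 0.01  -0.003 -1.   ] F [ 1.1  0.5 -2.7] w 0.058 g 54.9
shift mm [ 385.3 -136.7    4.6] units [ 7.706 -2.734  0.092]
turn deg [ 0.53 -0.32 78.76] units [ 0.067 -0.04   9.845]
shift in turned frame mm [ -58.9 -404.5    6.5] units [-1.179 -8.091  0.131]
```

View pics/w5.png

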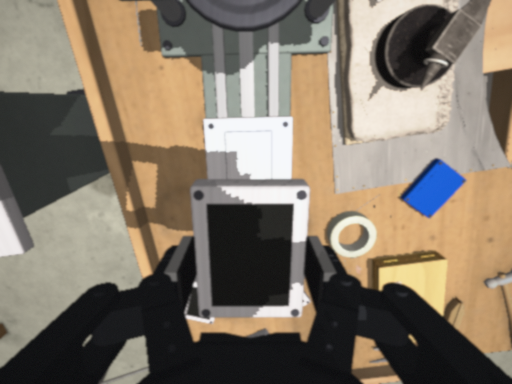

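The lower cured mould is held at (250,245) and the bed is bare, with the scribed outline visible around (247,150).

Emit:
move_arm:
  motion:
    - [[0.642,-0.228,0],[0,0,0]]
    - [[0.642,-0.228,0],[0,0,0]]
    - [[0.642,-0.228,0],[0,0,0]]
    - [[0.642,-0.228,0],[0,0,0]]
    - [[0.642,-0.228,0],[0,0,0]]
    - [[0.642,-0.228,0],[0,0,0]]
    - [[0.642,-0.228,0],[0,0,0]]
    - [[0.642,-0.228,0],[0,0,0]]
    - [[0.642,-0.228,0],[0,0,0]]
    - [[0.642,-0.228,0],[0,0,0]]
    - [[0.642,-0.228,0],[0,0,0]]
    - [[0.642,-0.228,0],[0,0,0]]
    - [[0,0,0],[0,0,0]]

```text
time_s: 22.5
position: [0.4752, 0.3601, 0.2989]
tool_rot: [[0.139, 0.99, -0.003], [0.99, -0.139, -0.0], [-0.001, -0.003, -1.0]]
ft_force: [0.0, -0.6, -3.4]
grip_width: 0.0582
gripper_force: 54.9
```

Emit:
move_arm:
  motion:
    - [[0,0,0.3],[0,0,0.895]]
    - [[0,0,0.3],[0,0,0.895]]
    - [[0,0,0.3],[0,0,0.895]]
    - [[0,0,0.3],[0,0,0.895]]
    - [[0,0,0.3],[0,0,0.895]]
    - [[0,0,0.3],[0,0,0.895]]
    - [[0,0,0.3],[0,0,0.895]]
    - [[0,0,0.3],[0,0,0.895]]
    - [[0,0,0.3],[0,0,0.895]]
    - [[0,0,0.3],[0,0,0.895]]
    - [[0,0,0.3],[0,0,0.895]]
    - [[0,0,0],[0,0,0]]
    - [[0,0,0],[0,0,0]]

```text
time_s: 23.8
position: [0.4769, 0.3567, 0.1355]
tool_rot: [[0.998, 0.055, -0.001], [0.055, -0.998, -0.001], [-0.001, 0.001, -1.0]]
ft_force: [-0.1, -0.1, -2.8]
grip_width: 0.0583
gripper_force: 54.9
```

```bash
python3 -c "
from h import *
st(); go(478,357,37,-87)
t=grab('top'); np.savez('t6.npz',**t); comps(cloud(t),'tilemould',.021,.032,.38,.6,.28,.54,50)
im=grab('wrist'); comps(cloud(im),'w',.021,.032,.38,.6,.28,.54,50)"
```

```text
t 23.8 p [476.9 356.7 135.5] yaw -86.83 z [-0.001 -0.001 -1.   ] F [-0.1 -0.1 -2.8] w 0.0583 g 54.9
shift mm [ 1.3 -0.3 98.5] units [ 0.026 -0.006  1.971]
turn deg [0.03 0.07 0.17] units [0.004 0.009 0.021]
shift in turned frame mm [ 1.2 -0.3 98.5] units [ 0.023 -0.005  1.971]
tilemould 653 [130. 320.] [471.3 459.8] [82.3 59.6] 2.6 z [27.6 30.7]
w 6021 [136. 190.] [472.4 458.8] [80.8 60.4] 2.9 z [27.3 28.5]
```

Emit:
move_arm:
  motion:
    - [[0.02,0,0.5],[0,0,0]]
    - [[0,0,0.5],[0,0,0]]
    - [[0,0,0.4],[0,0,0]]
    - [[0,0,0.3],[0,0,0]]
    - [[0,0,0.15],[0,0,0]]
    - [[0,0,0.1],[0,0,0]]
    - [[0,0,0.04],[0,0,0]]
    - [[0,0,0.03],[0,0,0]]
    - [[0,0,0],[0,0,0]]

```text
time_s: 24.8
position: [0.4784, 0.3573, 0.0358]
tool_rot: [[0.999, 0.053, 0.001], [0.053, -0.999, 0.001], [0.001, -0.0, -1.0]]
ft_force: [-0.8, 0.1, 0.9]
grip_width: 0.0583
gripper_force: 55.3
```

Emit:
move_arm:
  motion:
    - [[0,0,0],[0,0,0]]
    - [[0,0,0],[0,0,0]]
    - [[0,0,0],[0,0,0]]
    - [[0,0,0],[0,0,0]]
    - [[0,0,-0.2],[0,0,0]]
    - [[0,0,-0.6],[0,0,0]]
    - [[0,0,-0.5],[0,0,-0.88]]
    - [[0,0,-0.5],[0,0,-0.88]]
    - [[0,0,-0.5],[0,0,-0.88]]
    - [[0,0,-0.5],[0,0,-0.88]]
    - [[0,0,-0.5],[0,0,-0.88]]
    - [[0,0,-0.5],[0,0,-0.88]]
    - [[0,0,-0.5],[0,0,-0.88]]
    - [[0,0,-0.5],[0,0,-0.88]]
    - [[0,0,-0.5],[0,0,-0.88]]
    - [[0,0,0],[0,0,0]]
  claw: 0

```text
time_s: 26.4
position: [0.4785, 0.3575, 0.3042]
tool_rot: [[0.398, 0.917, 0.007], [0.917, -0.398, 0.003], [0.006, 0.005, -1.0]]
ft_force: [0.1, -0.1, -1.0]
grip_width: 0.0854
gripper_force: 0.0
```

Emit:
move_arm:
  motion:
    - [[-0.76,0.276,0],[0,0,0]]
    - [[-0.76,0.276,0],[0,0,0]]
    - [[-0.76,0.276,0],[0,0,0]]
    - [[-0.76,0.276,0],[0,0,0]]
    - [[-0.76,0.276,0],[0,0,0]]
    - [[-0.76,0.276,0],[0,0,0]]
    - [[-0.76,0.276,0],[0,0,0]]
    - [[-0.76,0.276,0],[0,0,0]]
    - [[-0.76,0.276,0],[0,0,0]]
    - [[-0.76,0.276,0],[0,0,0]]
    - [[-0.76,0.276,0],[0,0,0]]
    - [[-0.76,0.276,0],[0,0,0]]
    - [[-0.76,0.276,0],[0,0,0]]
    - [[-0.76,0.276,0],[0,0,0]]
    - [[-0.76,0.276,0],[0,0,0]]
    - [[-0.76,0.276,0],[0,0,0]]
    - [[0,0,0],[0,0,0]]
    - [[0,0,0],[0,0,0]]

```text
time_s: 28.2
position: [0.4361, -0.2886, 0.2993]
tool_rot: [[0.403, 0.915, -0.001], [0.915, -0.403, 0.001], [0.001, -0.001, -1.0]]
ft_force: [0.5, -0.1, -0.5]
grip_width: 0.0851
gripper_force: 0.0
```

Run:
```python
from h import *
st(); go(437.6,-288.6,28,-23.6)
im=grab('wrist'); np.savez('w7.npz',**im); save(im,'w7.png'); W=cloud(im)
comps(W,'w',.010,.027,.3,.7,-.55,-.2,150)
comps(W,'knob',.066,.09,.45,.68,-.26,-.16,50)
# scribed outline on bed in w5
im=dict(np.load('w5.npz')); g=cv2.cvtColor(im['frame'],cv2.COLOR_RGB2GRAY)
cv2.imwrite('pics/bed.png',cv2.resize(g[105:190,190:310],None,fx=5,fy=5,interpolation=cv2.INTER_CUBIC))
t=grab('top'); T=cloud(t); comps(T,'tile',.021,.034,.38,.6,.28,.54,50)
```

```text
t 28.2 p [ 436.1 -288.6  299.3] yaw -23.78 z [-0.001  0.001 -1.   ] F [ 0.5 -0.1 -0.5] w 0.0851 g 0.0
shift mm [  0.4   1.7 271.3] units [0.008 0.034 5.426]
turn deg [-0.07 -0.04 -0.18] units [-0.008 -0.005 -0.023]
shift in turned frame mm [  0.6   1.4 271.3] units [0.012 0.027 5.426]
w 475 [405.  30.] [ 684.5 -216.7] [15.6 44.1] 40.6 z [24.1 25.9]
w 2427 [349. 122.] [ 585.5 -299.4] [60.6 80. ] 27.1 z [14.  15.4]
w 1240 [272. 253.] [ 428.4 -365.9] [110.3 331.3] 0.0 z [20.7 24.7]
w 2241 [252. 157.] [ 437.7 -288.9] [79.8 60. ] 66.5 z [20.  21.5]
w 1835 [338. 212.] [ 527.5 -425.1] [59.9 81.1] 19.6 z [16.  17.3]
w 1298 [415. 242.] [ 620.5 -522.4] [158.8  19.4] 0.0 z [20.9 22.8]
knob 341 [303.  65.] [ 538.6 -204. ] [21.4 21.2] 70.2 z [78.3 80.5]
tile 615 [164. 301.] [476.  359.5] [82.3 59.7] 3.3 z [29.6 32.9]
tile 673 [130. 320.] [471.4 460. ] [81.2 60.6] 2.8 z [27.9 31.4]
```

View pics/w7.png

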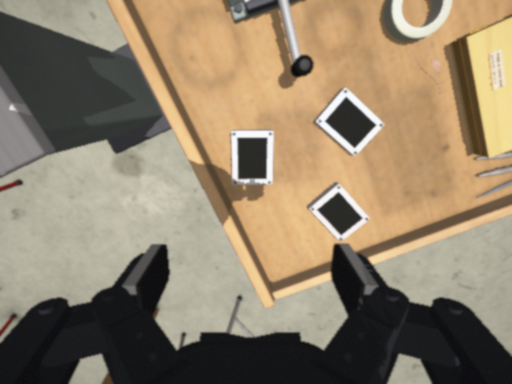

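The wrist view shows mould20 below at (252,157), mould14 at (349,122), mould16 at (338,212) and the carrier knob at (303,65).

Emit:
move_arm:
  motion:
    - [[0.01,0.03,0.5],[0,0,0]]
    - [[0,0,0.7],[0,0,0]]
    - [[0,0,0.7],[0,0,0]]
    - [[0,0,0.7],[0,0,0]]
    - [[0,0,0.7],[0,0,0]]
    - [[0,0,0.7],[0,0,0]]
    - [[0,0,0.7],[0,0,0]]
    - [[0,0,0.5],[0,0,0]]
    - [[0,0,0.33],[0,0,0]]
    - [[0,0,0],[0,0,0]]
    - [[0,0,0],[0,0,0]]
  claw: 0.12

```text
time_s: 29.4
position: [0.4385, -0.288, 0.0241]
tool_rot: [[0.4, 0.916, 0.0], [0.916, -0.4, -0.0], [-0.0, 0.001, -1.0]]
ft_force: [-0.2, -0.0, 0.5]
grip_width: 0.0753
gripper_force: 0.0
```

Emit:
move_arm:
  motion:
    - [[0,0,0],[0,0,0]]
    - [[0,0,0],[0,0,0]]
    - [[0,0,0],[0,0,0]]
    - [[0,0,0],[0,0,0]]
    - [[0,0,0],[0,0,0]]
  claw: 1

```text
time_s: 29.9
position: [0.4388, -0.2886, 0.0251]
tool_rot: [[0.401, 0.916, 0.002], [0.916, -0.401, -0.002], [-0.001, 0.003, -1.0]]
ft_force: [0.6, 3.4, 6.3]
grip_width: 0.0584
gripper_force: 53.4
```

Emit:
move_arm:
  motion:
    - [[0,0,-0.2],[0,0,0]]
    - [[0,0,-0.6],[0,0,0]]
    - [[0,0,-0.8],[0,0,0]]
    - [[0,0,-0.8],[0,0,0]]
    - [[0,0,-0.8],[0,0,0]]
    - [[0,0,0],[0,0,0]]
    - [[0,0,0],[0,0,0]]

```text
time_s: 30.6
position: [0.4378, -0.2882, 0.184]
tool_rot: [[0.401, 0.916, 0.001], [0.916, -0.401, -0.001], [-0.001, 0.001, -1.0]]
ft_force: [-0.2, -0.1, -3.9]
grip_width: 0.0581
gripper_force: 55.9
```

View pics/bed.png

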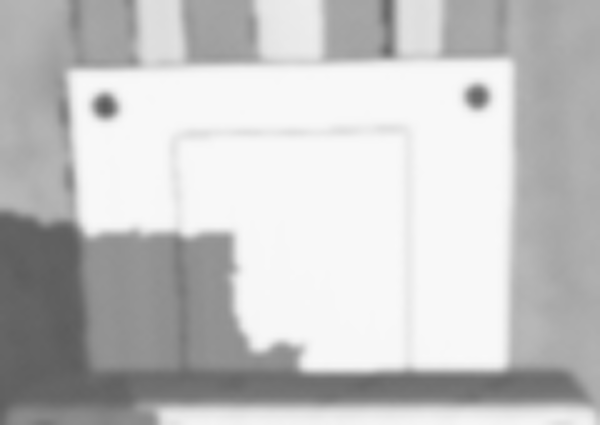

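Run:
```python
from h import *
im=dict(np.load('w5.npz'))
p=[ray(im,190+u/5,105+v/5,.045)[:2]*1000 for u,v in((173,135),(408,128),(184,370),(409,370))]
p=np.array(p); print(p.round(1)); w=p[1]-p[0]; a=np.arctan2(w[1],w[0]); print(np.linalg.norm(w),np.rad2deg(a),np.rad2deg(np.arctan2(*(p[0]-p[2])[::-1]))-90,np.rad2deg(np.arctan2(*(p[1]-p[3])[::-1]))-90)
print("nest", (p[0]+p[1])/2-42*PY, "from knob", np.array([540,-201.5])+160*PY)
n=np.array([559,-43]); st(); go(n[0],n[1],184,-6.7)
```

```text
[[ 5.320e+02 -5.000e-01]
 [ 5.952e+02 -7.800e+00]
 [ 5.238e+02 -6.590e+01]
 [ 5.874e+02 -7.530e+01]]
63.6387261220952 -6.625591502811922 -7.106906094202813 -6.63971763813916
nest [558.71079722 -45.85651815] from knob [558.66731794 -42.59269607]
t 30.6 p [ 437.8 -288.2  184. ] yaw -23.64 z [ 0.001 -0.001 -1.   ] F [-0.2 -0.1 -3.9] w 0.0581 g 55.9
shift mm [ 2.732e+02  1.270e+01 -1.000e-01] units [ 5.464e+00  2.540e-01 -2.000e-03]
turn deg [  0.06   0.04 -16.94] units [ 0.007  0.005 -2.117]
shift in turned frame mm [257.6  91.7   0. ] units [5.153e+00 1.835e+00 1.000e-03]
```

Emit:
move_arm:
  motion:
    - [[0,0,0],[0,0,-0.706]]
    - [[0,0,0],[0,0,-0.706]]
    - [[0,0,0],[0,0,-0.706]]
    - [[0.64,0.231,0],[0,0,0]]
    - [[0.64,0.231,0],[0,0,0]]
    - [[0.64,0.231,0],[0,0,0]]
    - [[0.64,0.231,0],[0,0,0]]
    - [[0.64,0.231,0],[0,0,0]]
    - [[0.64,0.231,0],[0,0,0]]
    - [[0.64,0.231,0],[0,0,0]]
    - [[0.64,0.231,0],[0,0,0]]
    - [[0,0,0.3],[0,0,0]]
    - [[0,0,0.5],[0,0,0]]
    - [[0,0,0.4],[0,0,0]]
    - [[0,0,0.4],[0,0,0]]
    - [[0,0,0.2],[0,0,0]]
    - [[0,0,0.1],[0,0,0]]
    - [[0,0,0],[0,0,0]]
    - [[0,0,0],[0,0,0]]

```text
time_s: 32.5
position: [0.56, -0.0451, 0.0889]
tool_rot: [[0.117, 0.993, 0.001], [0.993, -0.117, -0.0], [-0.0, 0.001, -1.0]]
ft_force: [-0.5, -0.1, -3.6]
grip_width: 0.0584
gripper_force: 55.9
```

```bash
python3 -c "
from h import *
st(); go(559.5,-44.8,71,-6.7)"
```

```text
t 32.5 p [560.  -45.1  88.9] yaw -6.7 z [ 0.001 -0.    -1.   ] F [-0.5 -0.1 -3.6] w 0.0584 g 55.9
shift mm [ 0.2 -0.5 17.9] units [ 0.005 -0.01   0.358]
turn deg [0.05 0.01 0.  ] units [0.006 0.001 0.001]
shift in turned frame mm [ 0.2 -0.5 17.9] units [ 0.005 -0.01   0.358]
```

Emit:
move_arm:
  motion:
    - [[0,-0.01,0.15],[0,0,0]]
    - [[0,0,0.15],[0,0,0]]
    - [[0,0,0.06],[0,0,0]]
    - [[0,0,0.02],[0,0,0]]
    - [[0,0,0],[0,0,0]]
    - [[0,0,0],[0,0,0]]

```text
time_s: 33.1
position: [0.5588, -0.0449, 0.0701]
tool_rot: [[0.116, 0.993, -0.0], [0.993, -0.116, -0.0], [-0.0, -0.0, -1.0]]
ft_force: [-6.2, 0.7, 7.3]
grip_width: 0.0579
gripper_force: 57.0
```

Emit:
move_arm:
  motion:
    - [[0,0,0],[0,0,0]]
    - [[0,0,0],[0,0,0]]
    - [[0,0,0],[0,0,0]]
    - [[0,0,0],[0,0,0]]
    - [[0,0,-0.2],[0,0,0]]
    - [[0,0,-0.6],[0,0,0]]
    - [[0,0,-0.8],[0,0,0]]
    - [[-0.2,0,-0.8],[0,0,0]]
    - [[-0.4,0,-0.8],[0,0,0]]
    - [[-0.4,0,-0.4],[0,0,0]]
    - [[0,0,0],[0,0,0]]
    - [[0,0,0],[0,0,0]]
  claw: 0

```text
time_s: 34.3
position: [0.5531, -0.0944, 0.2493]
tool_rot: [[0.117, 0.993, 0.0], [0.993, -0.117, 0.0], [0.0, -0.0, -1.0]]
ft_force: [-0.6, 0.0, -0.9]
grip_width: 0.0849
gripper_force: 0.0
```

Run:
```python
from h import *
st(); im=grab('wrist'); np.savez('w8.npz',**im); W=cloud(im)
comps(W,'m20',.055,.075,.45,.68,-.13,.09,100)
comps(W,'bed',.035,.055,.45,.68,-.16,.09,100)
comps(W,'m14',.010,.025,.5,.68,-.4,-.2,100)
g=cv2.cvtColor(im['frame'],cv2.COLOR_RGB2GRAY)
cv2.imwrite('pics/bed2.png',cv2.resize(g[60:200,185:310],None,fx=4,fy=4,interpolation=cv2.INTER_CUBIC))
go(526.5+1,-427.,200,19.6)
```

```text
t 34.3 p [553.1 -94.4 249.3] yaw -6.73 z [ 0.  0. -1.] F [-0.6  0.  -0.9] w 0.0849 g 0.0
m20 4117 [250. 129.] [558.2 -45.6] [79.1 60.1] 83.2 z [65.1 66.3]
bed 7298 [250. 127.] [554.8 -73.2] [175.1 120.2] 83.2 z [44.9 46.2]
m14 1770 [287. 292.] [ 585.6 -299. ] [59.9 80.9] 27.0 z [14.1 15.2]
shift mm [-333.7   13.6   48.2] units [-6.675  0.272  0.965]
turn deg [ -0.08  -0.06 -26.29] units [-0.011 -0.008 -3.287]
shift in turned frame mm [-305.2 -135.7   48.5] units [-6.103 -2.714  0.97 ]
```

View pics/bed2.png

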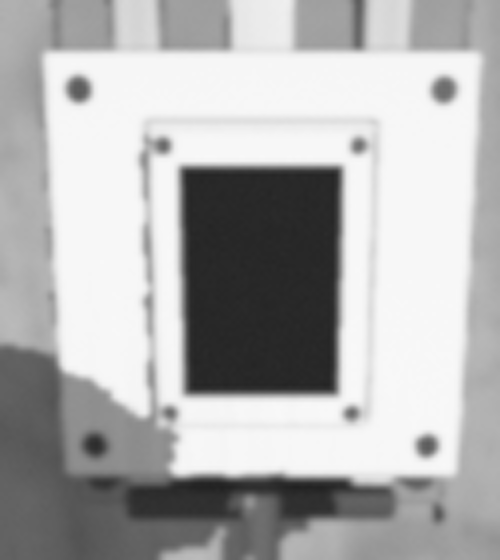

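The pile base sits inside the scribed outline. Its black fill is centred at x≈261, and the outline's sides are at about 147 and 378.

Emit:
move_arm:
  motion:
    - [[0,0,0],[0,0,-0.822]]
    - [[0,0,0],[0,0,-0.822]]
    - [[0,0,0],[0,0,-0.822]]
    - [[0,0,0],[0,0,-0.822]]
    - [[-0.675,-0.299,0],[0,0,0]]
    - [[-0.675,-0.299,0],[0,0,0]]
    - [[-0.675,-0.299,0],[0,0,0]]
    - [[-0.675,-0.299,0],[0,0,0]]
    - [[-0.675,-0.299,0],[0,0,0]]
    - [[-0.675,-0.299,0],[0,0,0]]
    - [[-0.675,-0.299,0.2],[0,0,0]]
    - [[-0.675,-0.299,0.4],[0,0,0]]
    - [[-0.675,-0.299,0.4],[0,0,0]]
    - [[0,0,0],[0,0,0]]
    - [[0,0,0],[0,0,0]]

```text
time_s: 35.85
position: [0.5285, -0.4254, 0.1972]
tool_rot: [[-0.335, 0.942, -0.002], [0.942, 0.335, 0.003], [0.004, -0.001, -1.0]]
ft_force: [1.0, 0.8, 0.1]
grip_width: 0.0854
gripper_force: 0.0
```

Run:
```python
from h import *
st(); im=grab('wrist'); W=cloud(im)
comps(W,'m16',.010,.025,.4,.65,-.5,-.34,300)
go(528,-425.8,21,19.6)
```

```text
t 35.9 p [ 528.5 -425.4  197.2] yaw 19.6 z [-0.002  0.003 -1.   ] F [1.  0.8 0.1] w 0.0854 g 0.0
m16 3640 [249. 174.] [ 527.6 -425.4] [60.  79.2] 19.6 z [16.1 17.3]
shift mm [ -0.9  -1.2 177.5] units [-0.018 -0.023  3.55 ]
turn deg [-0.02 -0.11  0.06] units [-0.003 -0.013  0.007]
shift in turned frame mm [ -0.6  -1.2 177.5] units [-0.012 -0.025  3.55 ]
```

Emit:
move_arm:
  motion:
    - [[0,0,0.4],[0,0,0]]
    - [[0,0,0.7],[0,0,0]]
    - [[0,0,0.7],[0,0,0]]
    - [[0,0,0.7],[0,0,0]]
    - [[0,0,0.5],[0,0,0]]
    - [[0,0,0.35],[0,0,0]]
    - [[0,0,0.18],[0,0,0]]
    - [[0,0,0],[0,0,0]]
    - [[0,0,0],[0,0,0]]

```text
time_s: 36.8
position: [0.5293, -0.4258, 0.0242]
tool_rot: [[-0.336, 0.942, 0.001], [0.942, 0.336, -0.001], [-0.002, 0.001, -1.0]]
ft_force: [0.1, 0.8, 0.2]
grip_width: 0.0853
gripper_force: 0.0
```

Emit:
move_arm:
  motion:
    - [[0,0,0],[0,0,0]]
    - [[0,0,0],[0,0,0]]
    - [[0,0,0],[0,0,0]]
    - [[0,0,0],[0,0,0]]
    - [[0,0,0],[0,0,0]]
  claw: 1

```text
time_s: 37.3
position: [0.5289, -0.4262, 0.0245]
tool_rot: [[-0.336, 0.942, 0.001], [0.942, 0.336, -0.001], [-0.002, 0.001, -1.0]]
ft_force: [-2.6, 1.7, 6.1]
grip_width: 0.0579
gripper_force: 52.8
```

Emit:
move_arm:
  motion:
    - [[0,0,-0.2],[0,0,0]]
    - [[0,0,-0.6],[0,0,0]]
    - [[0,0,-0.8],[0,0,0]]
    - [[0,0,-0.8],[0,0,0]]
    - [[0,0,-0.8],[0,0,0]]
    - [[0,0,0],[0,0,0.822]]
    - [[0,0,0],[0,0,0.822]]
    - [[0,0,0],[0,0,0.822]]
    - [[0,0,0],[0,0,0.822]]
    - [[0,0,0],[0,0,0]]
    - [[0,0,0],[0,0,0]]

```text
time_s: 38.4
position: [0.5285, -0.4258, 0.183]
tool_rot: [[0.114, 0.994, -0.0], [0.994, -0.114, 0.0], [0.0, -0.0, -1.0]]
ft_force: [0.5, 0.9, -3.3]
grip_width: 0.0578
gripper_force: 54.8
```

```bash
python3 -c "
from h import *
st(); go(559.2,-45.1,120,-6.7)"
```

```text
t 38.4 p [ 528.5 -425.8  183. ] yaw -6.52 z [-0.  0. -1.] F [ 0.5  0.9 -3.3] w 0.0578 g 54.8
shift mm [381.8 -12.7  63. ] units [ 7.635 -0.254  1.261]
turn deg [-0.   -0.    0.18] units [-0.001 -0.     0.022]
shift in turned frame mm [381.7 -13.9  63. ] units [ 7.634 -0.278  1.261]
```

Emit:
move_arm:
  motion:
    - [[0.636,-0.023,0],[0,0,0.022]]
    - [[0.636,-0.023,0],[0,0,0]]
    - [[0.636,-0.023,0],[0,0,0]]
    - [[0.636,-0.023,0],[0,0,0]]
    - [[0.636,-0.023,0],[0,0,0]]
    - [[0.636,-0.023,0],[0,0,0]]
    - [[0.636,-0.023,0],[0,0,0]]
    - [[0.636,-0.023,0],[0,0,0]]
    - [[0.636,-0.023,0],[0,0,0]]
    - [[0.636,-0.023,0],[0,0,0]]
    - [[0.636,-0.023,0],[0,0,0]]
    - [[0.636,-0.023,0],[0,0,0]]
    - [[0,0,0.3],[0,0,0]]
    - [[0,0,0.5],[0,0,0]]
    - [[0,0,0.5],[0,0,0]]
    - [[0,0,0.2],[0,0,0]]
    - [[0,0,0.1],[0,0,0]]
    - [[0,0,0],[0,0,0]]
    - [[0,0,0],[0,0,0]]

```text
time_s: 40.3
position: [0.561, -0.0456, 0.1039]
tool_rot: [[0.119, 0.993, 0.002], [0.993, -0.119, -0.001], [-0.0, 0.002, -1.0]]
ft_force: [-0.7, -0.2, -2.5]
grip_width: 0.0579
gripper_force: 54.8
```

```bash
python3 -c "
from h import *
st(); go(559,-44.9,89,-6.7)"
```

```text
t 40.3 p [561.  -45.6 103.9] yaw -6.85 z [ 0.002 -0.001 -1.   ] F [-0.7 -0.2 -2.5] w 0.0579 g 54.8
shift mm [ 0.5 -2.  14.9] units [ 0.009 -0.041  0.297]
turn deg [ 0.1   0.02 -0.15] units [ 0.013  0.002 -0.019]
shift in turned frame mm [ 0.5 -2.  14.9] units [ 0.009 -0.04   0.297]
```

Emit:
move_arm:
  motion:
    - [[0.008,-0.035,0.12],[0,0,0]]
    - [[0,0,0.1],[0,0,0]]
    - [[0,0,0.05],[0,0,0]]
    - [[0,0,0.03],[0,0,0]]
    - [[0,0,0],[0,0,0]]
    - [[0,0,0],[0,0,0]]

```text
time_s: 40.9
position: [0.5585, -0.0447, 0.0895]
tool_rot: [[0.119, 0.993, 0.0], [0.993, -0.119, -0.0], [-0.0, 0.001, -1.0]]
ft_force: [-7.6, 1.7, 15.0]
grip_width: 0.058
gripper_force: 56.8
```

Emit:
move_arm:
  motion:
    - [[0,0,0],[0,0,0]]
    - [[0,0,0],[0,0,0]]
    - [[0,0,0],[0,0,0]]
    - [[0,0,0],[0,0,0]]
    - [[0,0,-0.2],[0,0,0]]
    - [[0,0,-0.6],[0,0,0]]
    - [[0,0,-0.8],[0,0,0]]
    - [[-0.2,0,-0.8],[0,0,0]]
    - [[-0.4,0,-0.8],[0,0,0]]
    - [[-0.4,0,0],[0,0,0]]
    - [[0,0,0],[0,0,0]]
    - [[0,0,0],[0,0,0]]
  claw: 0

```text
time_s: 42.1
position: [0.5525, -0.0942, 0.2477]
tool_rot: [[0.12, 0.993, -0.001], [0.993, -0.12, 0.001], [0.0, -0.001, -1.0]]
ft_force: [0.1, 0.0, 0.0]
grip_width: 0.0856
gripper_force: 0.0
```

Run:
```python
from h import *
st(); im=grab('wrist'); np.savez('w9.npz',**im); W=cloud(im)
comps(W,'m16',.072,.09,.45,.68,-.13,.09,100)
comps(W,'m20 left',.055,.072,.45,.68,-.13,.09,100)
comps(W,'bed',.035,.055,.45,.68,-.16,.09,100)
comps(W,'m14',.010,.025,.5,.68,-.4,-.2,100)
t=grab('top'); T=cloud(t); comps(T,'tile',.021,.034,.38,.6,.28,.54,50)
go(586,-298.8,200,27)
```

```text
t 42.1 p [552.5 -94.2 247.7] yaw -6.91 z [-0.001  0.001 -1.   ] F [0.1 0.  0. ] w 0.0856 g 0.0
m16 4598 [250. 129.] [558.  -44.6] [80.3 60.1] 83.2 z [81.1 82.3]
bed 6873 [250. 127.] [554.9 -73.1] [175.2 120.2] 83.2 z [44.9 46.2]
m14 1775 [288. 292.] [ 585.5 -299. ] [59.9 80.9] 27.1 z [14.1 15.3]
tile 619 [164. 301.] [476.2 359.5] [82.4 59.7] 3.3 z [29.6 33. ]
tile 621 [128. 303.] [519.4 450.9] [82.3 60.1] 2.5 z [27.7 31.3]
shift mm [-199.8   57.7   47.1] units [-3.996  1.154  0.942]
turn deg [ -0.07  -0.06 -33.84] units [-0.009 -0.007 -4.23 ]
shift in turned frame mm [-198.   -63.4   47.3] units [-3.96  -1.267  0.946]
```

The top view shows the upper cured mould was knocked on the tile, from (471,460) to about (519,451) mm. I'll put it back after finishing the pile.

Emit:
move_arm:
  motion:
    - [[0,0,0],[0,0,-0.846]]
    - [[0,0,0],[0,0,-0.846]]
    - [[0,0,0],[0,0,-0.846]]
    - [[0,0,0],[0,0,-0.846]]
    - [[0,0,0],[0,0,-0.846]]
    - [[-0.566,-0.181,0],[0,0,0]]
    - [[-0.566,-0.181,0],[0,0,0]]
    - [[-0.566,-0.181,0],[0,0,0]]
    - [[-0.566,-0.181,0],[0,0,0]]
    - [[-0.566,-0.181,0.2],[0,0,0]]
    - [[-0.566,-0.181,0.4],[0,0,0]]
    - [[-0.566,-0.181,0.35],[0,0,0]]
    - [[0,0,0],[0,0,0]]
    - [[0,0,0],[0,0,0]]

```text
time_s: 43.6
position: [0.5862, -0.299, 0.1995]
tool_rot: [[-0.454, 0.891, -0.001], [0.891, 0.454, 0.001], [0.002, -0.001, -1.0]]
ft_force: [-0.1, -0.2, 0.7]
grip_width: 0.0853
gripper_force: 0.0
```

Run:
```python
from h import *
st(); im=grab('wrist'); W=cloud(im)
comps(W,'m14',.009,.022,.5,.66,-.37,-.23,300)
go(586,-298.8,21,27)
```

```text
t 43.6 p [ 586.2 -299.   199.5] yaw 26.98 z [-0.001  0.001 -1.   ] F [-0.1 -0.2  0.7] w 0.0853 g 0.0
m14 3544 [249. 173.] [ 585.7 -299.8] [60.1 79.4] 27.0 z [14.1 15.3]
shift mm [-1.000e-01 -5.000e-01  1.795e+02] units [-2.000e-03 -1.000e-02  3.589e+00]
turn deg [ 0.01 -0.03  0.02] units [ 0.001 -0.004  0.002]
shift in turned frame mm [  0.   -0.5 179.5] units [ 0.    -0.01   3.589]
```

Emit:
move_arm:
  motion:
    - [[-0.01,0,0.4],[0,0,0]]
    - [[0,0,0.7],[0,0,0]]
    - [[0,0,0.7],[0,0,0]]
    - [[0,0,0.7],[0,0,0]]
    - [[0,0,0.5],[0,0,0]]
    - [[0,0,0.35],[0,0,0]]
    - [[0,0,0.24],[0,0,0]]
    - [[0,0,0],[0,0,0]]
    - [[0,0,0],[0,0,0]]

```text
time_s: 44.55
position: [0.587, -0.2999, 0.022]
tool_rot: [[-0.454, 0.891, 0.001], [0.891, 0.454, -0.001], [-0.001, 0.001, -1.0]]
ft_force: [-0.1, -0.2, 0.5]
grip_width: 0.0853
gripper_force: 0.0
```

Emit:
move_arm:
  motion:
    - [[0,0,0],[0,0,0]]
    - [[0,0,0],[0,0,0]]
    - [[0,0,0],[0,0,0]]
    - [[0,0,0],[0,0,0]]
    - [[0,0,0],[0,0,0]]
  claw: 1

```text
time_s: 45.05
position: [0.5867, -0.3004, 0.0225]
tool_rot: [[-0.454, 0.891, 0.002], [0.891, 0.454, -0.001], [-0.002, 0.001, -1.0]]
ft_force: [-1.7, 1.7, 6.4]
grip_width: 0.0579
gripper_force: 52.6
```

Emit:
move_arm:
  motion:
    - [[0,0,-0.2],[0,0,0]]
    - [[0,0,-0.6],[0,0,0]]
    - [[0,0,-0.8],[0,0,0]]
    - [[0,0,-0.8],[0,0,0]]
    - [[0,0,-0.8],[0,0,0]]
    - [[0,0,0],[0,0,0.842]]
    - [[0,0,0],[0,0,0.842]]
    - [[0,0,0],[0,0,0.842]]
    - [[0,0,0],[0,0,0.842]]
    - [[0,0,0],[0,0,0.842]]
    - [[0,0,0],[0,0,0]]
    - [[0,0,0],[0,0,0]]

```text
time_s: 46.25
position: [0.5862, -0.3001, 0.181]
tool_rot: [[0.114, 0.993, -0.0], [0.993, -0.114, 0.0], [0.0, -0.0, -1.0]]
ft_force: [-0.8, -0.2, -2.9]
grip_width: 0.0579
gripper_force: 55.1
```

```bash
python3 -c "
from h import *
st(); go(559,-44.9,120,-6.7)"
```

```text
t 46.2 p [ 586.2 -300.1  181. ] yaw -6.54 z [-0.  0. -1.] F [-0.8 -0.2 -2.9] w 0.0579 g 55.1
shift mm [250.4 -56.1  61. ] units [ 5.008 -1.122  1.221]
turn deg [-0.01 -0.01  0.16] units [-0.001 -0.001  0.02 ]
shift in turned frame mm [250.2 -56.8  61. ] units [ 5.005 -1.136  1.22 ]
```

Emit:
move_arm:
  motion:
    - [[0.626,-0.143,0],[0,0,0.02]]
    - [[0.626,-0.143,0],[0,0,0]]
    - [[0.626,-0.143,0],[0,0,0]]
    - [[0.626,-0.143,0],[0,0,0]]
    - [[0.626,-0.143,0],[0,0,0]]
    - [[0.626,-0.143,0],[0,0,0]]
    - [[0.626,-0.143,0],[0,0,0]]
    - [[0.626,-0.143,0],[0,0,0]]
    - [[0,0,0.3],[0,0,0]]
    - [[0,0,0.5],[0,0,0]]
    - [[0,0,0.4],[0,0,0]]
    - [[0,0,0.1],[0,0,0]]
    - [[0,0,0],[0,0,0]]
    - [[0,0,0],[0,0,0]]
    - [[0,0,0],[0,0,0]]

```text
time_s: 47.75
position: [0.56, -0.0449, 0.117]
tool_rot: [[0.119, 0.993, 0.002], [0.993, -0.119, -0.001], [-0.0, 0.002, -1.0]]
ft_force: [-0.3, -0.9, -3.7]
grip_width: 0.0574
gripper_force: 55.1
```

```bash
python3 -c "
from h import *
st(); go(559,-44.7,103.5,-6.7)"
```

```text
t 47.8 p [560.  -44.9 117. ] yaw -6.85 z [ 0.002 -0.001 -1.   ] F [-0.3 -0.9 -3.7] w 0.0574 g 55.1
shift mm [ 0.1 -1.  13.5] units [ 0.002 -0.02   0.269]
turn deg [ 0.12  0.02 -0.15] units [ 0.015  0.003 -0.018]
shift in turned frame mm [ 0.1 -1.  13.5] units [ 0.002 -0.019  0.269]
```

Emit:
move_arm:
  motion:
    - [[0,-0.015,0.12],[0,0,-0.015]]
    - [[0,0,0.08],[0,0,0]]
    - [[0,0,0.04],[0,0,0]]
    - [[0,0,0.02],[0,0,0]]
    - [[0,0,0],[0,0,0]]
    - [[0,0,0],[0,0,0]]

```text
time_s: 48.35
position: [0.5584, -0.0446, 0.1035]
tool_rot: [[0.117, 0.993, -0.0], [0.993, -0.117, -0.0], [-0.0, -0.0, -1.0]]
ft_force: [-4.7, 1.3, 4.7]
grip_width: 0.0577
gripper_force: 56.1
```

Emit:
move_arm:
  motion:
    - [[0,0,0],[0,0,0]]
    - [[0,0,0],[0,0,0]]
    - [[0,0,0],[0,0,0]]
    - [[0,0,0],[0,0,0]]
    - [[0,0,-0.2],[0,0,0]]
    - [[0,0,-0.6],[0,0,0]]
    - [[0,0,-0.8],[0,0,0]]
    - [[-0.2,0,-0.8],[0,0,0]]
    - [[-0.4,0,-0.8],[0,0,0]]
    - [[-0.4,0,-0.4],[0,0,0]]
    - [[0,0,0],[0,0,0]]
    - [[0,0,0],[0,0,0]]
  claw: 0

```text
time_s: 49.55
position: [0.5526, -0.0941, 0.2827]
tool_rot: [[0.118, 0.993, -0.0], [0.993, -0.118, 0.0], [0.0, -0.0, -1.0]]
ft_force: [-1.0, -0.1, -0.8]
grip_width: 0.0854
gripper_force: 0.0
```

Run:
```python
from h import *
st(); im=grab('wrist'); np.savez('w10.npz',**im); W=cloud(im); save(im,'w10.png')
comps(W,'m14',.086,.11,.45,.68,-.13,.09,100)
comps(W,'lower left',.055,.086,.45,.68,-.13,.09,30)
t=grab('top'); T=cloud(t); comps(T,'tile',.021,.034,.38,.6,.28,.54,50)
go(519.4,452.5,310,-87.3)
```

```text
t 49.5 p [552.6 -94.1 282.7] yaw -6.79 z [-0.  0. -1.] F [-1.  -0.1 -0.8] w 0.0854 g 0.0
m14 4076 [250. 127.] [557.9 -43.6] [79.8 60.1] 83.2 z [95.1 96.3]
tile 610 [164. 301.] [476.  359.6] [82.4 60. ] 3.4 z [29.8 32.6]
tile 627 [128. 303.] [521.1 450.8] [83.2 60.1] 2.2 z [27.7 31.3]
shift mm [538.4 -96.8 -27.6] units [10.767 -1.935 -0.553]
turn deg [-1.500e-01  5.000e-02  8.058e+01] units [-1.8000e-02  7.0000e-03  1.0073e+01]
shift in turned frame mm [  -7.3 -546.9  -28.3] units [ -0.146 -10.938  -0.567]
```

View pics/w10.png

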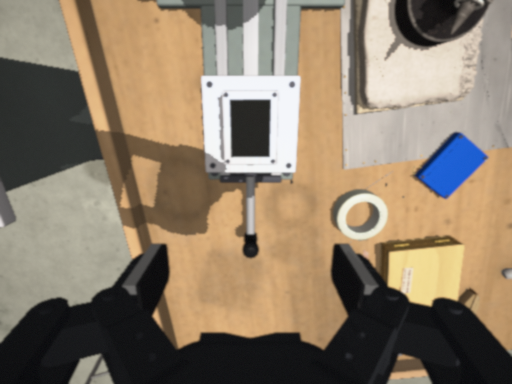

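The pile of three stands square on the nest at (250,127). The carrier is still at the loading station, with its knob at (251,245).

Emit:
move_arm:
  motion:
    - [[0,0,-0.5],[0,0,0]]
    - [[0.765,-0.133,0],[0,0,0]]
    - [[0.765,-0.133,0],[0,0,0]]
    - [[0.765,-0.133,0],[0,0,0]]
    - [[0.765,-0.133,0],[0,0,0]]
    - [[0.765,-0.133,0],[0,0,0]]
    - [[0.765,-0.133,0],[0,0,0]]
    - [[0.765,-0.133,0],[0,0,0]]
    - [[0.765,-0.133,0],[0,0,0]]
    - [[0.765,-0.133,0],[0,0,0]]
    - [[0.765,-0.133,0],[0,0,0]]
    - [[0.765,-0.133,0],[0,0,0]]
    - [[0.765,-0.133,0],[0,0,0]]
    - [[0.765,-0.133,0],[0,0,0]]
    - [[0.765,-0.133,0],[0,0,0]]
    - [[0,0,0],[0,0,0]]

```text
time_s: 51.25
position: [0.5212, 0.4531, 0.305]
tool_rot: [[0.112, 0.994, -0.004], [0.994, -0.112, -0.001], [-0.001, -0.003, -1.0]]
ft_force: [0.5, 0.5, -0.4]
grip_width: 0.0854
gripper_force: 0.0
```

Emit:
move_arm:
  motion:
    - [[0,0,0.2],[0,0,0.917]]
    - [[0,0,0.2],[0,0,0.917]]
    - [[0,0,0.2],[0,0,0.917]]
    - [[0,0,0.2],[0,0,0.917]]
    - [[0,0,0.2],[0,0,0.917]]
    - [[0,0,0.2],[0,0,0.917]]
    - [[0,0,0.2],[0,0,0.917]]
    - [[0,0,0.2],[0,0,0.917]]
    - [[0,0,0.2],[0,0,0.917]]
    - [[0,0,0.2],[0,0,0.917]]
    - [[0,0,0.2],[0,0,0.917]]
    - [[0,0,0],[0,0,0]]
    - [[0,0,0],[0,0,0]]

```text
time_s: 52.55
position: [0.5229, 0.4485, 0.1974]
tool_rot: [[0.999, 0.048, -0.001], [0.048, -0.999, -0.001], [-0.001, 0.001, -1.0]]
ft_force: [0.5, 0.2, 0.5]
grip_width: 0.0857
gripper_force: 0.0
```

Run:
```python
from h import *
st(); im=grab('wrist'); np.savez('w11.npz',**im); W=cloud(im)
comps(W,'tile moulds',.021,.034,.35,.62,.28,.54,200)
comps(W,'tile',.008,.018,.35,.62,.28,.54,500)
go(523,448.6,31,-87.5)
```

```text
t 52.5 p [522.9 448.5 197.4] yaw -87.24 z [-0.001 -0.001 -1.   ] F [0.5 0.2 0.5] w 0.0857 g 0.0
tile moulds 3891 [249. 175.] [521.8 449.8] [79.7 60. ] 2.7 z [27.4 28.6]
tile moulds 3430 [326. 216.] [477.5 359. ] [80.2 60. ] 3.1 z [29.4 30.6]
tile moulds 2159 [253. 296.] [365.5 435.5] [ 20.5 208.9] 0.0 z [31.8 33.9]
tile 13302 [279. 209.] [476.2 406.2] [142.6 221.9] 3.1 z [12.5 13.7]
tile 757 [254. 285.] [374.3 435.9] [  2.8 207.7] 0.1 z [13.2 17.5]
shift mm [-1.00e-01 -1.00e-01  1.67e+02] units [-3.00e-03 -2.00e-03  3.34e+00]
turn deg [0.   0.01 0.24] units [0.    0.001 0.03 ]
shift in turned frame mm [-1.00e-01 -1.00e-01  1.67e+02] units [-3.00e-03 -1.00e-03  3.34e+00]
```

Emit:
move_arm:
  motion:
    - [[0,0,0.5],[0,0,0]]
    - [[0,0,0.7],[0,0,0]]
    - [[0,0,0.7],[0,0,0]]
    - [[0,0,0.6],[0,0,0]]
    - [[0,0,0.5],[0,0,0]]
    - [[0,0,0.29],[0,0,0]]
    - [[0,0,0],[0,0,0]]
    - [[0,0,0],[0,0,0]]
  claw: 0.12

```text
time_s: 53.4
position: [0.5238, 0.4488, 0.0346]
tool_rot: [[0.999, 0.045, 0.002], [0.045, -0.999, 0.001], [0.002, -0.001, -1.0]]
ft_force: [0.0, 0.7, 0.6]
grip_width: 0.0752
gripper_force: 0.0
```

Emit:
move_arm:
  motion:
    - [[0,0,0],[0,0,0]]
    - [[0,0,0],[0,0,0]]
    - [[0,0,0],[0,0,0]]
    - [[0,0,0],[0,0,0]]
    - [[0,0,0],[0,0,0]]
  claw: 1

```text
time_s: 53.9
position: [0.5241, 0.4489, 0.0357]
tool_rot: [[0.999, 0.045, 0.003], [0.045, -0.999, 0.002], [0.003, -0.002, -1.0]]
ft_force: [-1.2, 0.3, 6.1]
grip_width: 0.0577
gripper_force: 53.1
```

Emit:
move_arm:
  motion:
    - [[0,0,-0.2],[0,0,0]]
    - [[0,0,-0.4],[0,0,0]]
    - [[-0.32,-0.06,0],[0,0,0]]
    - [[-0.32,-0.06,0],[0,0,0]]
    - [[-0.32,0,0],[0,0,0]]
    - [[0,0,0.3],[0,0,0]]
    - [[0,0,0.2],[0,0,0]]
    - [[0,0,0.06],[0,0,0]]
    - [[0,0,0],[0,0,0]]
    - [[0,0,0],[0,0,0]]

```text
time_s: 54.9
position: [0.4754, 0.4523, 0.0358]
tool_rot: [[0.999, 0.044, 0.0], [0.044, -0.999, 0.0], [0.0, -0.0, -1.0]]
ft_force: [-0.8, -0.6, 0.7]
grip_width: 0.0579
gripper_force: 54.6
```

Emit:
move_arm:
  motion:
    - [[0,0,0.02],[0,0,0]]
    - [[0,0,0],[0,0,0]]

```text
time_s: 55.1
position: [0.4754, 0.4523, 0.0357]
tool_rot: [[0.999, 0.044, 0.001], [0.044, -0.999, 0.0], [0.001, -0.0, -1.0]]
ft_force: [-4.2, -2.6, 8.5]
grip_width: 0.0579
gripper_force: 55.5
```

Emit:
move_arm:
  motion:
    - [[0,0,0],[0,0,0]]
    - [[0,0,0],[0,0,0]]
    - [[0,0,0],[0,0,0]]
    - [[0,0,0],[0,0,0]]
    - [[0,0,-0.2],[0,0,0]]
    - [[0,0,-0.6],[0,0,0]]
    - [[0,0,-0.48],[0,0,-0.918]]
    - [[0,0,-0.48],[0,0,-0.918]]
    - [[0,0,-0.48],[0,0,-0.918]]
    - [[0,0,-0.48],[0,0,-0.918]]
    - [[0,0,-0.48],[0,0,-0.918]]
    - [[0,0,-0.48],[0,0,-0.918]]
    - [[0,0,-0.48],[0,0,-0.918]]
    - [[0,0,-0.48],[0,0,-0.918]]
    - [[0,0,-0.48],[0,0,-0.918]]
    - [[0,0,-0.48],[0,0,-0.918]]
    - [[0,0,-0.48],[0,0,-0.918]]
    - [[0,0,0],[0,0,0]]
  claw: 0.12

```text
time_s: 56.9
position: [0.4753, 0.4525, 0.3427]
tool_rot: [[0.114, 0.993, 0.006], [0.993, -0.114, 0.004], [0.005, 0.006, -1.0]]
ft_force: [-0.4, 1.1, -0.2]
grip_width: 0.0754
gripper_force: 0.0
```

Emit:
move_arm:
  motion:
    - [[-0.696,0.282,0],[0,0,0]]
    - [[-0.696,0.282,0],[0,0,0]]
    - [[-0.696,0.282,0],[0,0,0]]
    - [[-0.696,0.282,0],[0,0,0]]
    - [[-0.696,0.282,0],[0,0,0]]
    - [[-0.696,0.282,0],[0,0,0]]
    - [[-0.696,0.282,0],[0,0,0]]
    - [[-0.696,0.282,0],[0,0,0]]
    - [[-0.696,0.282,0],[0,0,0]]
    - [[-0.696,0.282,0],[0,0,0]]
    - [[0,0,0],[0,0,0]]
    - [[0,0,0],[0,0,0]]
  claw: 0.55

```text
time_s: 58.1
position: [0.5746, 0.0899, 0.3378]
tool_rot: [[0.119, 0.993, -0.001], [0.993, -0.119, 0.0], [0.0, -0.001, -1.0]]
ft_force: [-0.1, 0.1, -0.6]
grip_width: 0.0383
gripper_force: 0.0
```

Run:
```python
from h import *
st(); im=grab('wrist'); np.savez('w12.npz',**im); W=cloud(im); save(im,'w12.png')
comps(W,'rim',.178,.193,.5,.66,.06,.23,300)
comps(W,'knob',.225,.242,.5,.68,.06,.23,100)
for r in (4,6,9,14,20,30):
    m=np.hypot(W[...,0]-.581,W[...,1]-.144)<r/1000; print(r,m.sum(),np.round(np.nanpercentile(W[m][:,2]*1000,[5,50,95]),1))
t=grab('top'); T=cloud(t); comps(T,'tile',.021,.034,.38,.6,.28,.54,50)
```

```text
t 58.1 p [574.6  89.9 337.8] yaw -6.83 z [-0.001  0.    -1.   ] F [-0.1  0.1 -0.6] w 0.0383 g 0.0
rim 9905 [248. 123.] [580.1 144.8] [115.3 113.1] 72.3 z [185.8 188.7]
knob 561 [308. 140.] [627.1 133.1] [21.4 20.8] 54.3 z [234.4 235.9]
4 58 [197.  197.9 199. ]
6 136 [196.8 197.8 199.1]
9 300 [196.8 197.9 199.1]
14 728 [196.  197.4 198.7]
20 1369 [186.1 196.5 198.5]
30 3056 [184.1 186.2 198.1]
tile 622 [164. 301.] [475.8 359.5] [82.7 59.9] 3.4 z [29.8 32.7]
tile 673 [132. 319.] [472.  454.5] [82.8 60.3] 2.6 z [27.7 31.1]
```

View pics/w12.png

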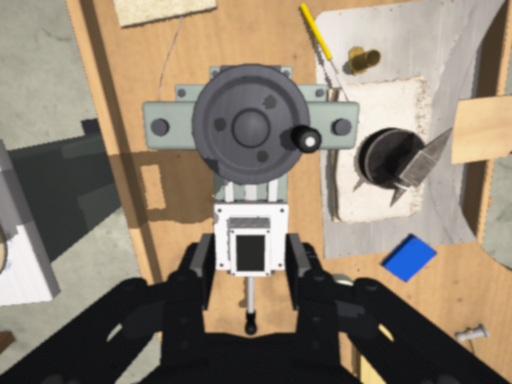

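The wrist view shows the handwheel at (250,124) and its crank knob at (308,139). The hub is about 18 mm in radius, and the pile on the drawn-out carrier is at (250,250).

Emit:
move_arm:
  motion:
    - [[0.33,0.318,0],[0,0,0]]
    - [[0.33,0.318,0],[0,0,0]]
    - [[0.32,0.318,0],[0,0,0]]
    - [[0,0,0.5],[0,0,0]]
    - [[0,0,0.7],[0,0,0]]
    - [[0,0,0.6],[0,0,0]]
    - [[0,0,0.4],[0,0,0]]
    - [[0,0,0.17],[0,0,0]]
    - [[0,0,0],[0,0,0]]
    - [[0,0,0],[0,0,0]]

```text
time_s: 59.2
position: [0.6281, 0.134, 0.2211]
tool_rot: [[0.115, 0.993, 0.002], [0.993, -0.115, 0.0], [0.0, 0.002, -1.0]]
ft_force: [-0.9, 0.6, 0.3]
grip_width: 0.0389
gripper_force: 0.0
```

Emit:
move_arm:
  motion:
    - [[0,0,0],[0,0,0]]
    - [[0,0,0],[0,0,0]]
    - [[0,0,0],[0,0,0]]
    - [[0,0,0],[0,0,0]]
  claw: 1
  force: 40

```text
time_s: 59.6
position: [0.6282, 0.1336, 0.2213]
tool_rot: [[0.116, 0.993, 0.003], [0.993, -0.116, 0.0], [0.001, 0.003, -1.0]]
ft_force: [-0.4, 0.9, 6.6]
grip_width: 0.02
gripper_force: 39.1
```

```bash
cat >> h.py <<'E'
def crank(axis,n,step):
    "rows of a circle about the axis (mm), from where the tool stands; step deg, + = counterclockwise from above"
    s=env.observe(); R=np.array(s["tool_rot"]).reshape(3,3); p=np.array(s["position"])*1000
    v=np.array([p[0]-axis[0],p[1]-axis[1]]); r=np.hypot(*v); a0=np.arctan2(v[1],v[0]); print("r",r.round(1),"ang",np.rad2deg(a0).round(1))
    rows=[]; q=p.copy()
    for k in range(1,n+1):
        a=a0+np.deg2rad(step*k); t=np.array([axis[0]+48*np.cos(a),axis[1]+48*np.sin(a),p[2]])
        d=R.T@(t-q)/50; rows.append([[round(d[0],3),round(d[1],3),0],[0,0,0]]); q=t
    print(rows)
E
python3 -c "
from h import *
st(); crank((581,144.4),19,15)"
```

```text
t 59.6 p [628.2 133.6 221.3] yaw -6.66 z [ 0.003  0.    -1.   ] F [-0.4  0.9  6.6] w 0.02 g 39.1
r 48.4 ang -12.9
[[[np.float64(0.251), np.float64(-0.014), 0], [0, 0, 0]], [[np.float64(0.241), np.float64(-0.07), 0], [0, 0, 0]], [[np.float64(0.214), np.float64(-0.13), 0], [0, 0, 0]], [[np.float64(0.173), np.float64(-0.181), 0], [0, 0, 0]], [[np.float64(0.12), np.float64(-0.22), 0], [0, 0, 0]], [[np.float64(0.059), np.float64(-0.243), 0], [0, 0, 0]], [[np.float64(-0.006), np.float64(-0.251), 0], [0, 0, 0]], [[np.float64(-0.07), np.float64(-0.241), 0], [0, 0, 0]], [[np.float64(-0.13), np.float64(-0.214), 0], [0, 0, 0]], [[np.float64(-0.181), np.float64(-0.173), 0], [0, 0, 0]], [[np.float64(-0.22), np.float64(-0.12), 0], [0, 0, 0]], [[np.float64(-0.243), np.float64(-0.059), 0], [0, 0, 0]], [[np.float64(-0.251), np.float64(0.006), 0], [0, 0, 0]], [[np.float64(-0.241), np.float64(0.07), 0], [0, 0, 0]], [[np.float64(-0.214), np.float64(0.13), 0], [0, 0, 0]], [[np.float64(-0.173), np.float64(0.181), 0], [0, 0, 0]], [[np.float64(-0.12), np.float64(0.22), 0], [0, 0, 0]], [[np.float64(-0.059), np.float64(0.243), 0], [0, 0, 0]], [[np.float64(0.006), np.float64(0.251), 0], [0, 0, 0]]]
```

Emit:
move_arm:
  motion:
    - [[0.251,-0.01,0],[0,0,0]]
    - [[0.241,-0.07,0],[0,0,0]]
    - [[0.214,-0.13,0],[0,0,0]]
    - [[0.173,-0.181,0],[0,0,0]]
    - [[0.12,-0.22,0],[0,0,0]]
    - [[0.059,-0.243,0],[0,0,0]]
    - [[0,0,0],[0,0,0]]

```text
time_s: 60.3
position: [0.5916, 0.1921, 0.2213]
tool_rot: [[0.115, 0.993, 0.003], [0.993, -0.115, 0.002], [0.002, 0.003, -1.0]]
ft_force: [0.7, 6.6, 6.7]
grip_width: 0.0197
gripper_force: 40.1
```

```bash
sed -i 's/rows.append(\[\[round(d\[0\],3),round(d\[1\],3),0\]/rows.append([[float(round(d[0],3)),float(round(d[1],3)),0]/' h.py; python3 -c "
from h import *
st(); crank((581,144.4),13,15)"
```

```text
t 60.3 p [591.6 192.1 221.3] yaw -6.6 z [ 0.003  0.002 -1.   ] F [0.7 6.6 6.7] w 0.0197 g 40.1
r 48.9 ang 77.5
[[[-0.025, -0.252, 0], [0, 0, 0]], [[-0.072, -0.24, 0], [0, 0, 0]], [[-0.131, -0.213, 0], [0, 0, 0]], [[-0.182, -0.172, 0], [0, 0, 0]], [[-0.221, -0.119, 0], [0, 0, 0]], [[-0.244, -0.058, 0], [0, 0, 0]], [[-0.251, 0.007, 0], [0, 0, 0]], [[-0.24, 0.072, 0], [0, 0, 0]], [[-0.213, 0.131, 0], [0, 0, 0]], [[-0.172, 0.182, 0], [0, 0, 0]], [[-0.119, 0.221, 0], [0, 0, 0]], [[-0.058, 0.244, 0], [0, 0, 0]], [[0.007, 0.251, 0], [0, 0, 0]]]
```

Emit:
move_arm:
  motion:
    - [[-0.007,-0.251,0],[0,0,0]]
    - [[-0.071,-0.241,0],[0,0,0]]
    - [[-0.131,-0.213,0],[0,0,0]]
    - [[-0.181,-0.173,0],[0,0,0]]
    - [[-0.22,-0.12,0],[0,0,0]]
    - [[-0.243,-0.058,0],[0,0,0]]
    - [[-0.251,0.007,0],[0,0,0]]
    - [[-0.24,0.071,0],[0,0,0]]
    - [[-0.213,0.131,0],[0,0,0]]
    - [[-0.172,0.182,0],[0,0,0]]
    - [[-0.12,0.22,0],[0,0,0]]
    - [[-0.058,0.243,0],[0,0,0]]
    - [[0.007,0.251,0],[0,0,0]]
    - [[0,0,0],[0,0,0]]

```text
time_s: 61.7
position: [0.5843, 0.0972, 0.2213]
tool_rot: [[0.116, 0.993, 0.003], [0.993, -0.116, 0.003], [0.003, 0.002, -1.0]]
ft_force: [2.6, 7.1, 7.2]
grip_width: 0.0196
gripper_force: 40.5
```

Run:
```python
from h import *
st(); crank((581,144.4),2,15)
for n in("top","scene"):
    W=cloud(grab(n))
    for c in((.579,.146),(.575,.142)):
        m=(np.hypot(W[...,0]-c[0],W[...,1]-c[1])<.006)&(W[...,2]<.23); print(n,m.sum(),np.round(np.nanpercentile(W[m][:,2]*1000,[5,50,95]),1) if m.any() else '')
    comps(W,'cured?',.021,.034,.38,.6,.28,.54,50)
```

```text
t 61.7 p [584.3  97.2 221.3] yaw -6.64 z [ 0.003  0.003 -1.   ] F [2.6 7.1 7.2] w 0.0196 g 40.5
r 47.3 ang -86.0
[[[0.064, 0.241, 0], [0, 0, 0]], [[0.137, 0.21, 0], [0, 0, 0]]]
top 20 [199.3 209.9 211.9]
top 21 [195.9 201.8 211.8]
cured? 624 [164. 301.] [476.2 359.6] [81.5 59.8] 3.3 z [29.6 32.9]
cured? 666 [132. 319.] [471.7 454.6] [82.7 60.6] 2.8 z [27.6 31.2]
scene 7 [ 15.8  17.7 209.4]
scene 14 [ 18.1 201.4 209.2]
cured? 178 [135. 188.] [469.2 449.1] [80.2 66.5] 3.0 z [26.2 28.8]
cured? 213 [146. 197.] [473.7 355.6] [80.5 67. ] 4.2 z [28.2 30.9]
```

Emit:
move_arm:
  motion:
    - [[0,0,0],[0,0,0]]
    - [[0,0,0],[0,0,0]]
    - [[0,0,0],[0,0,0]]
    - [[0,0,-0.3],[0,0,0]]
    - [[0,0,-0.5],[0,0,0]]
    - [[0,0,-0.4],[0,0,0]]
    - [[-0.671,-0.021,0],[0,0,0]]
    - [[-0.671,-0.021,0],[0,0,0]]
    - [[-0.671,-0.021,0],[0,0,0]]
    - [[-0.671,-0.021,0],[0,0,0]]
    - [[-0.671,-0.021,0],[0,0,0]]
    - [[-0.671,-0.021,0],[0,0,0]]
    - [[-0.671,-0.021,0],[0,0,0]]
    - [[-0.671,-0.021,0],[0,0,0]]
    - [[-0.671,-0.021,0],[0,0,0]]
    - [[0,0,0.5],[0,0,0]]
    - [[0,0,0.7],[0,0,0]]
    - [[0,0,0.5],[0,0,0]]
    - [[0,0,0],[0,0,0]]
  claw: 0.5

```text
time_s: 63.7
position: [0.5371, -0.2021, 0.1916]
tool_rot: [[0.117, 0.993, -0.006], [0.993, -0.117, 0.004], [0.003, -0.007, -1.0]]
ft_force: [-0.7, 1.0, 0.4]
grip_width: 0.0426
gripper_force: 0.0
```

Run:
```python
from h import *
st(); W=cloud(grab('wrist'))
comps(W,'pile',.086,.11,.45,.68,-.13,.09,100)
comps(W,'knob',.066,.09,.45,.68,-.26,-.16,50)
go(540,-201.5,61,-6.7)
T=cloud(grab('top'))
m=(np.hypot(T[...,0]-.579,T[...,1]-.146)<.006); print(np.round(np.nanpercentile(T[m][:,2]*1000,[5,25,50,75,95]),1))
comps(T,'crank',.222,.242,.45,.7,.05,.25,10)
S=cloud(grab('scene'))
comps(S,'foot',.094,.135,.55,.61,.09,.2,5)
```

```text
t 63.7 p [ 537.1 -202.1  191.6] yaw -6.69 z [-0.006  0.004 -1.   ] F [-0.7  1.   0.4] w 0.0426 g 0.0
pile 3818 [255.  22.] [555.1 -70.9] [27.  60.4] 83.1 z [94.9 96.3]
knob 487 [254. 194.] [ 539.7 -203.3] [21.5 21.6] 42.4 z [78.5 80.6]
shift mm [  1.    2.2 133. ] units [0.021 0.044 2.66 ]
turn deg [-0.17 -0.07  0.02] units [-0.021 -0.009  0.003]
shift in turned frame mm [  1.2   1.8 133. ] units [0.024 0.037 2.66 ]
[-896.4  200.9  207.4  210.9  212.7]
crank 56 [224. 194.] [582.4  98.3] [19.8 20. ] 28.7 z [233.9 237.3]
foot 120 [200. 189.] [575.9 135.2] [36.3 47.1] 63.7 z [114.5 134.1]
```

Emit:
move_arm:
  motion:
    - [[0.015,0.045,0.5],[0,0,0]]
    - [[0,0,0.7],[0,0,0]]
    - [[0,0,0.6],[0,0,0]]
    - [[0,0,0.5],[0,0,0]]
    - [[0,0,0.33],[0,0,0]]
    - [[0,0,0],[0,0,0]]
    - [[0,0,0],[0,0,0]]

```text
time_s: 64.55
position: [0.5417, -0.2025, 0.0649]
tool_rot: [[0.116, 0.993, 0.002], [0.993, -0.116, -0.001], [-0.001, 0.002, -1.0]]
ft_force: [-0.3, -0.1, 0.1]
grip_width: 0.0431
gripper_force: 0.0
```

Emit:
move_arm:
  motion:
    - [[0,0,0],[0,0,0]]
    - [[0,0,0],[0,0,0]]
    - [[0,0,0],[0,0,0]]
    - [[0,0,0],[0,0,0]]
  claw: 1
  force: 60

```text
time_s: 64.95
position: [0.5402, -0.2022, 0.0652]
tool_rot: [[0.116, 0.993, -0.001], [0.993, -0.116, -0.001], [-0.001, -0.001, -1.0]]
ft_force: [-7.0, 1.2, 9.4]
grip_width: 0.0196
gripper_force: 58.6
```

Run:
```python
from h import *
st(); im=grab('scene'); S=cloud(im)
m=(S[...,2]>.07)&(S[...,2]<.14)&(np.hypot(S[...,0]-.575,S[...,1]-.14)<.03)
print(m.sum(), np.round(np.nanpercentile(S[m][:,2]*1000,[0,2,5,10,50]),1)); v,u=np.where(m); print(u.min(),u.max(),v.min(),v.max())
cv2.imwrite('pics/foot.png',cv2.resize(im['frame'][150:250,150:260,::-1],None,fx=5,fy=5,interpolation=cv2.INTER_CUBIC))
```

```text
t 65.0 p [ 540.2 -202.2   65.2] yaw -6.65 z [-0.001 -0.001 -1.   ] F [-7.   1.2  9.4] w 0.0196 g 58.6
137 [100.2 101.6 104.6 106.4 115.5]
193 207 182 194
```

View pics/foot.png

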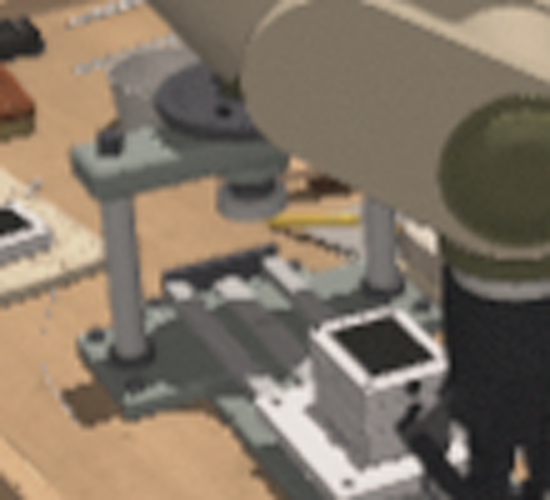

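The scene crop shows the round foot at (250,195), hanging clear above the height of the pile at (375,345). The foot's underside is at about 101–103 mm and the pile top is at 95 mm.

Emit:
move_arm:
  motion:
    - [[0.06,-0.02,0],[0,0,0]]
    - [[0.12,0,0],[0,0,0]]
    - [[0.2,0,0],[0,0,0]]
    - [[0.3,0,0],[0,0,0]]
    - [[0.3,0,0],[0,0,0]]
    - [[0.3,0,0],[0,0,0]]
    - [[0.3,0,0],[0,0,0]]
    - [[0.3,0,0],[0,0,0]]
    - [[0.3,0,0],[0,0,0]]
    - [[0.3,0,0],[0,0,0]]
    - [[0.3,0,0],[0,0,0]]
    - [[0.3,0,0],[0,0,0]]
    - [[0.3,0,0],[0,0,0]]
    - [[0.2,0,0],[0,0,0]]
    - [[0.12,0,0],[0,0,0]]
    - [[0.08,0,0],[0,0,0]]
    - [[0.02,0,0],[0,0,0]]
    - [[0,0,0],[0,0,0]]
    - [[0,0,0],[0,0,0]]

```text
time_s: 66.9
position: [0.5627, -0.0131, 0.0652]
tool_rot: [[0.116, 0.993, 0.003], [0.993, -0.116, -0.0], [-0.0, 0.003, -1.0]]
ft_force: [0.2, 1.8, 6.8]
grip_width: 0.0196
gripper_force: 58.8
```

Emit:
move_arm:
  motion:
    - [[0,0,0],[0,0,0]]
    - [[0,0,0],[0,0,0]]
    - [[0,0,0],[0,0,0]]
    - [[0,0,-0.3],[0,0,0]]
    - [[0,0,-0.7],[0,0,0]]
    - [[0,0,-0.8],[0,0,0]]
    - [[0,0,-0.9],[0,0,0]]
    - [[0,0,-0.9],[0,0,0]]
    - [[0,0,-0.8],[0,0,0]]
    - [[0.56,0.04,0],[0,0,0]]
    - [[0.56,0.04,0],[0,0,0]]
    - [[0.56,0.04,0],[0,0,0]]
    - [[0.56,0.04,0],[0,0,0]]
    - [[0,0,0],[0,0,0]]
    - [[0,0,0],[0,0,0]]
  claw: 0.5

```text
time_s: 68.4
position: [0.5828, 0.0972, 0.2831]
tool_rot: [[0.115, 0.993, -0.0], [0.993, -0.115, -0.0], [-0.0, -0.0, -1.0]]
ft_force: [-0.5, 0.7, 0.6]
grip_width: 0.0427
gripper_force: 0.0
```

Run:
```python
from h import *
st(); im=grab('wrist'); W=cloud(im)
comps(W,'knob',.222,.242,.5,.68,.03,.23,100)
comps(W,'carknob',.066,.085,.5,.62,-.06,.04,60)
T=cloud(grab('top')); comps(T,'carknob',.066,.085,.5,.62,-.06,.04,15); comps(T,'crank',.222,.242,.45,.7,.05,.25,10)
comps(T,'cured',.021,.034,.38,.6,.28,.54,50)
S=cloud(grab('scene')); comps(S,'pile',.06,.1,.53,.63,.06,.2,20); comps(S,'carknob',.066,.085,.5,.62,-.06,.04,15)
go(584.3,97.2,221,-6.7)
```

```text
t 68.4 p [582.8  97.2 283.1] yaw -6.61 z [-0. -0. -1.] F [-0.5  0.7  0.6] w 0.0427 g 0.0
knob 786 [252. 221.] [583.9  97.1] [21.1 20.8] 28.3 z [234.4 236. ]
carknob 233 [244. 251.] [562.4 -13.4] [20.5 21.9] 45.3 z [77.8 80.6]
crank 26 [224. 196.] [579.7 101.7] [19.9 10.9] 41.9 z [230.7 235. ]
cured 612 [164. 301.] [476.6 359.6] [83.2 59.9] 3.3 z [29.7 32.8]
cured 672 [132. 319.] [471.7 454.4] [82.5 60.3] 2.3 z [27.7 31. ]
pile 352 [201. 200.] [577.5 140.5] [85.3 62.3] 81.9 z [85.9 95.9]
carknob 41 [222. 222.] [558.8 -19.4] [18.7 19.1] 79.2 z [74.6 79.5]
shift mm [ 1.2  1.4 62.3] units [0.024 0.028 1.247]
turn deg [-0.01  0.01 -0.03] units [-0.001  0.001 -0.003]
shift in turned frame mm [ 1.2  1.4 62.3] units [0.024 0.027 1.247]
```

Run:
```python
from h import *
zs=[]
for i in range(3):
    W=cloud(grab('wrist'))
    d=np.hypot(W[...,0]-.5803,W[...,1]-.1445)
    m=(d<.0055)&(W[...,2]>.18); h=(d>.010)&(d<.016)&(W[...,2]>.18); r=(d>.051)&(d<.056)&(W[...,2]>.18)&(W[...,2]<.2)
    zs.append([np.nanmedian(W[k][:,2])*1000 for k in(m,h,r)]+[m.sum(),h.sum()])
print(np.round(zs,1))
```

```text
[[210.4 196.6 187.8 191.  836. ]
 [210.3 196.6 187.9 191.  835. ]
 [210.3 196.6 187.8 193.  831. ]]
```

Emit:
move_arm:
  motion:
    - [[0.024,0.027,0.4],[0,0,0]]
    - [[0,0,0.5],[0,0,0]]
    - [[0,0,0.33],[0,0,0]]
    - [[0,0,0],[0,0,0]]
    - [[0,0,0],[0,0,0]]

```text
time_s: 69.2
position: [0.5846, 0.0979, 0.2225]
tool_rot: [[0.116, 0.993, 0.001], [0.993, -0.116, -0.0], [-0.0, 0.001, -1.0]]
ft_force: [0.1, 0.1, 0.6]
grip_width: 0.0425
gripper_force: 0.0
```

Emit:
move_arm:
  motion:
    - [[0,0,0],[0,0,0]]
    - [[0,0,0],[0,0,0]]
    - [[0,0,0],[0,0,0]]
    - [[0,0,0],[0,0,0]]
  claw: 1
  force: 40

```text
time_s: 69.6
position: [0.5845, 0.0981, 0.2232]
tool_rot: [[0.116, 0.993, 0.002], [0.993, -0.116, -0.0], [-0.0, 0.002, -1.0]]
ft_force: [-2.4, -0.6, 6.1]
grip_width: 0.0199
gripper_force: 39.1
```

```bash
python3 -c "
from h import *
st(); crank((581,144.4),12,-15)"
```

```text
t 69.6 p [584.5  98.1 223.2] yaw -6.66 z [ 0.002 -0.    -1.   ] F [-2.4 -0.6  6.1] w 0.0199 g 39.1
r 46.4 ang -85.6
[[[-0.046, -0.244, 0], [0, 0, 0]], [[0.05, -0.246, 0], [0, 0, 0]], [[0.112, -0.224, 0], [0, 0, 0]], [[0.166, -0.188, 0], [0, 0, 0]], [[0.209, -0.138, 0], [0, 0, 0]], [[0.238, -0.08, 0], [0, 0, 0]], [[0.25, -0.015, 0], [0, 0, 0]], [[0.246, 0.05, 0], [0, 0, 0]], [[0.224, 0.112, 0], [0, 0, 0]], [[0.188, 0.166, 0], [0, 0, 0]], [[0.138, 0.209, 0], [0, 0, 0]], [[0.08, 0.238, 0], [0, 0, 0]]]
```

Emit:
move_arm:
  motion:
    - [[-0.014,-0.25,0],[0,0,0]]
    - [[0.05,-0.246,0],[0,0,0]]
    - [[0.112,-0.224,0],[0,0,0]]
    - [[0.166,-0.188,0],[0,0,0]]
    - [[0.209,-0.138,0],[0,0,0]]
    - [[0.238,-0.08,0],[0,0,0]]
    - [[0.25,-0.015,0],[0,0,0]]

```text
time_s: 70.3
position: [0.5343, 0.1544, 0.2232]
tool_rot: [[0.117, 0.993, 0.004], [0.993, -0.117, -0.002], [-0.002, 0.004, -1.0]]
ft_force: [5.1, -6.2, 3.0]
grip_width: 0.0196
gripper_force: 39.7
```

```bash
python3 -c "
from h import *
st(); crank((581,144.4),6,-15)"
```

```text
t 70.3 p [534.3 154.4 223.2] yaw -6.7 z [ 0.004 -0.002 -1.   ] F [ 5.1 -6.2  3. ] w 0.0196 g 39.7
r 47.8 ang 168.0
[[[0.245, 0.051, 0], [0, 0, 0]], [[0.222, 0.117, 0], [0, 0, 0]], [[0.184, 0.17, 0], [0, 0, 0]], [[0.133, 0.212, 0], [0, 0, 0]], [[0.074, 0.239, 0], [0, 0, 0]], [[0.009, 0.25, 0], [0, 0, 0]]]
```

Emit:
move_arm:
  motion:
    - [[0.245,0.052,0],[0,0,0]]

```text
time_s: 70.4
position: [0.5381, 0.1663, 0.2232]
tool_rot: [[0.117, 0.993, 0.003], [0.993, -0.117, -0.002], [-0.002, 0.003, -1.0]]
ft_force: [2.3, -6.7, 4.7]
grip_width: 0.02
gripper_force: 39.8
```

Emit:
move_arm:
  motion:
    - [[0.222,0.117,0],[0,0,0]]

```text
time_s: 70.5
position: [0.5447, 0.1768, 0.2231]
tool_rot: [[0.116, 0.993, 0.001], [0.993, -0.116, -0.002], [-0.002, 0.002, -1.0]]
ft_force: [-0.8, -8.3, 6.3]
grip_width: 0.0195
gripper_force: 40.1
```

Emit:
move_arm:
  motion:
    - [[0.184,0.17,0],[0,0,0]]

```text
time_s: 70.6
position: [0.5538, 0.1851, 0.2232]
tool_rot: [[0.116, 0.993, 0.0], [0.993, -0.116, -0.002], [-0.002, 0.0, -1.0]]
ft_force: [-5.4, -7.3, 8.0]
grip_width: 0.0201
gripper_force: 40.3
```

Run:
```python
from h import *
st(); crank((581,144.4),3,-15)
s=env.observe(); p=np.array(s['position'])*1000-[581,144.4,0]; a=np.arctan2(p[1],p[0]); print("tangential (ccw +)",np.dot(s['ft_force'][:2],[-np.sin(a),np.cos(a)]),"mean torque",s['wrist_torque'])
T=cloud(grab('top')); comps(T,'cured',.021,.034,.38,.6,.28,.54,50)
```

```text
t 70.6 p [553.8 185.1 223.2] yaw -6.66 z [ 0.    -0.002 -1.   ] F [-5.4 -7.3  8. ] w 0.0201 g 40.3
r 49.0 ang 123.7
[[[0.121, 0.223, 0], [0, 0, 0]], [[0.077, 0.239, 0], [0, 0, 0]], [[0.013, 0.25, 0], [0, 0, 0]]]
tangential (ccw +) 8.598686118745839 mean torque [-1.22090854  0.76583688 -0.02551031]
cured 234 [157. 301.] [475.8 372.7] [81.7 33.7] 3.4 z [29.6 33. ]
cured 668 [132. 319.] [471.6 454.7] [81.6 60.8] 3.5 z [27.6 31. ]
```

Emit:
move_arm:
  motion:
    - [[0.13,0.214,0],[0,0,0]]
    - [[0,0,0],[0,0,0]]

```text
time_s: 70.85
position: [0.5661, 0.1912, 0.2232]
tool_rot: [[0.116, 0.993, 0.002], [0.993, -0.116, 0.001], [0.001, 0.001, -1.0]]
ft_force: [-1.9, 1.8, 7.2]
grip_width: 0.02
gripper_force: 40.5
```

Run:
```python
from h import *
st(); s=env.observe(); p=np.array(s['position'])*1000-[581,144.4,0]; a=np.arctan2(p[1],p[0]); print(np.rad2deg(a),"tangential (ccw +)",np.dot(s['ft_force'][:2],[-np.sin(a),np.cos(a)]))
```

```text
t 70.8 p [566.1 191.2 223.2] yaw -6.63 z [ 0.002  0.001 -1.   ] F [-1.9  1.8  7.2] w 0.02 g 40.5
107.67012715957969 tangential (ccw +) 1.255517825175824
```

Emit:
move_arm:
  motion:
    - [[0,0,0],[0,0,0]]
    - [[0,0,0],[0,0,0]]
    - [[0,0,0],[0,0,0]]
    - [[0,0,-0.3],[0,0,0]]
    - [[0,0,-0.5],[0,0,0]]
    - [[0,0,-0.6],[0,0,0]]
    - [[-0.5,0,-0.4],[0,0,0]]
    - [[-0.8,0,0],[0,0,0]]
    - [[-0.8,0,0],[0,0,0]]
    - [[0,0,0],[0,0,0]]
    - [[0,0,0],[0,0,0]]
  claw: 0.5

```text
time_s: 71.95
position: [0.5533, 0.0857, 0.3119]
tool_rot: [[0.118, 0.993, 0.0], [0.993, -0.118, 0.0], [0.0, 0.0, -1.0]]
ft_force: [0.3, 0.2, -0.1]
grip_width: 0.0422
gripper_force: 0.0
```

Run:
```python
from h import *
st()
W=cloud(grab('wrist')); d=np.hypot(W[...,0]-.5803,W[...,1]-.1445)
for k in((d<.0055),(d>.010)&(d<.016),(d>.051)&(d<.056)):
    k=k&(W[...,2]>.18)&(W[...,2]<.22); print(k.sum(),np.round(np.nanmedian(W[k][:,2])*1000,1))
comps(W,'knob',.222,.242,.5,.68,.03,.23,100)
T=cloud(grab('top')); comps(T,'cured',.021,.034,.38,.6,.28,.54,50)
im=grab('scene'); save(im,'s9.png'); S=cloud(im)
comps(S,'pile',.06,.1,.53,.63,.06,.2,20); comps(S,'cured',.021,.034,.38,.6,.28,.54,50)
```

```text
t 72.0 p [553.3  85.7 311.9] yaw -6.76 z [ 0.  0. -1.] F [ 0.3  0.2 -0.1] w 0.0422 g 0.0
141 198.9
709 196.5
2060 187.8
knob 898 [250.  62.] [565.4 189.6] [21.5 21.3] 3.9 z [234.5 236.1]
cured 616 [164. 301.] [476.2 359.6] [81.6 59.9] 3.3 z [29.7 32.8]
cured 665 [132. 319.] [472.  454.5] [81.8 60.6] 2.8 z [27.8 31.3]
pile 340 [201. 200.] [576.6 140.1] [86.  60.8] 83.0 z [84.9 96.6]
cured 180 [135. 188.] [469.9 450.7] [79.1 65.2] 3.1 z [26.  28.6]
cured 213 [146. 197.] [473.  354.9] [81.  68.8] 2.1 z [28.2 31. ]
```

Emit:
move_arm:
  motion:
    - [[0.7,0,0],[0,0,0]]
    - [[0.7,0,0],[0,0,0]]
    - [[0.72,0,0],[0,0,0]]
    - [[0,0,0.5],[0,0,0]]
    - [[0,0,0.6],[0,0,0]]
    - [[0,0,0.45],[0,0,0]]
    - [[0,0,0.2],[0,0,0]]
    - [[0,0,0],[0,0,0]]
    - [[0,0,0],[0,0,0]]

```text
time_s: 73.0
position: [0.5661, 0.192, 0.2254]
tool_rot: [[0.116, 0.993, 0.002], [0.993, -0.116, 0.0], [0.0, 0.002, -1.0]]
ft_force: [-0.6, 0.6, -0.3]
grip_width: 0.0424
gripper_force: 0.0
```

Emit:
move_arm:
  motion:
    - [[0,0,0],[0,0,0]]
    - [[0,0,0],[0,0,0]]
    - [[0,0,0],[0,0,0]]
    - [[0,0,0],[0,0,0]]
  claw: 1

```text
time_s: 73.4
position: [0.5661, 0.1916, 0.2256]
tool_rot: [[0.116, 0.993, 0.003], [0.993, -0.116, 0.0], [0.001, 0.002, -1.0]]
ft_force: [-1.2, 0.5, 6.0]
grip_width: 0.0196
gripper_force: 39.1
```

Emit:
move_arm:
  motion:
    - [[0.05,0.118,0],[0,0,0]]

```text
time_s: 73.5
position: [0.5707, 0.1931, 0.2256]
tool_rot: [[0.116, 0.993, -0.001], [0.993, -0.116, -0.001], [-0.001, -0.001, -1.0]]
ft_force: [-8.7, -1.8, 8.8]
grip_width: 0.0196
gripper_force: 39.8
```

Emit:
move_arm:
  motion:
    - [[0.025,0.122,0],[0,0,0]]

```text
time_s: 73.6
position: [0.5769, 0.194, 0.2256]
tool_rot: [[0.116, 0.993, -0.002], [0.993, -0.116, 0.0], [-0.0, -0.002, -1.0]]
ft_force: [-9.2, -0.3, 9.3]
grip_width: 0.02
gripper_force: 39.8
```

Emit:
move_arm:
  motion:
    - [[0,0,0],[0,0,0]]
    - [[0,0,0],[0,0,0]]

```text
time_s: 73.8
position: [0.5778, 0.1941, 0.2256]
tool_rot: [[0.116, 0.993, 0.001], [0.993, -0.116, 0.001], [0.001, 0.001, -1.0]]
ft_force: [-4.1, 0.3, 8.1]
grip_width: 0.0196
gripper_force: 39.7
```

Emit:
move_arm:
  motion:
    - [[0,0,0],[0,0,0]]
    - [[0,0,0],[0,0,0]]
    - [[0,0,0],[0,0,0]]
    - [[0,0,-0.3],[0,0,0]]
    - [[0,0,-0.5],[0,0,0]]
    - [[0,0,-0.6],[0,0,0]]
    - [[-0.5,0,-0.4],[0,0,0]]
    - [[-0.8,0,0],[0,0,0]]
    - [[-0.8,0,0],[0,0,0]]
    - [[0,0,0],[0,0,0]]
    - [[0,0,0],[0,0,0]]
  claw: 0.5

```text
time_s: 74.9
position: [0.5659, 0.0891, 0.3144]
tool_rot: [[0.118, 0.993, -0.0], [0.993, -0.118, 0.0], [0.0, -0.0, -1.0]]
ft_force: [0.9, 0.8, 0.1]
grip_width: 0.0429
gripper_force: 0.0
```

Run:
```python
from h import *
st()
W=cloud(grab('wrist')); d=np.hypot(W[...,0]-.5803,W[...,1]-.1445)
k=(d<.0055)&(W[...,2]>.18); print(np.round(np.nanmedian(W[k][:,2])*1000,1))
comps(W,'carknob',.066,.085,.5,.62,-.06,.04,60)
T=cloud(grab('top')); comps(T,'cured',.021,.034,.38,.6,.28,.54,50)
S=cloud(grab('scene')); comps(S,'pile',.06,.1,.53,.63,.06,.2,20); comps(S,'carknob',.066,.085,.5,.62,-.06,.04,15)
```

```text
t 74.9 p [565.9  89.1 314.4] yaw -6.75 z [-0.  0. -1.] F [0.9 0.8 0.1] w 0.0429 g 0.0
198.0
carknob 199 [256. 234.] [561.6 -14.2] [21.3 21.4] 68.0 z [78.1 80.8]
cured 614 [164. 301.] [476.  359.5] [81.1 59.8] 3.3 z [29.4 32.7]
cured 672 [132. 319.] [472.2 454.5] [81.1 60.5] 2.4 z [27.8 31. ]
pile 335 [201. 200.] [575.7 140.8] [82.8 61.2] 87.0 z [84.  96.9]
carknob 39 [222. 221.] [557.5 -20.3] [18.3 20.7] 67.7 z [75.1 80.5]
```

```bash
python3 -c "
from rig import env
print(env.close_job())"
```

```text
the job is handed in; nothing more can be done
None
```

I handed the job in at about 75 s. Both cured moulds are flat, side by side, on the tile; one was knocked aside mid-run and I put it back. The three waiting moulds are stacked in the outline, the carrier is home under the screw, and the foot is wound down about 1 rad past touch (estimated from spindle height and crank force).

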